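# Load power boards into an indexed soldering cradle

### The job

Load the soldering cradle: pull up its spring plunger knob, slide the clamp bar out to the widest hole and let the plunger snap in, then fetch every power-supply board from the drawer and lay each in its own place in the cradle, its two holes down over the locating pins so that it lies flat. Then pull the plunger again, slide the bar back in by one hole so that its lip covers the boards' edges, and let it snap in. Finish with the drawer shut, and do not disturb the other things on the bench.

Things in the scene. Friction and masses are not known exactly. Their poses are not given: they have to be found in the camera images.
- cradle: Board cradle (fixed to the bench): sheet-steel base 200 x 280 mm carrying, from the robot's side to the far side, a pinned ledge, a support strip and a sliding clamp bar. Origin on the bench in the cradle's middle; +x points across the cradle from the pinned ledge to the clamp bar (away from the robot, turned by at most 0.2 rad), +y along its 3 places, z up.
- nest0 (a point): Place 1 of 3 in the cradle (76 mm apart along y): the point under the middle of a seated board, on the plane of ledge and strip that carries it, 22 mm above the bench; axes as the cradle's. Its two locating pins (4 mm thick, round tops, 10 mm high above this plane) are at x = -24, y = -25 and +25 mm. Any board may go in any place.
- nest1 (a point): Place 2 of 3 in the cradle (76 mm apart along y): the point under the middle of a seated board, on the plane of ledge and strip that carries it, 22 mm above the bench; axes as the cradle's. Its two locating pins (4 mm thick, round tops, 10 mm high above this plane) are at x = -24, y = -25 and +25 mm. Any board may go in any place.
- nest2 (a point): Place 3 of 3 in the cradle (76 mm apart along y): the point under the middle of a seated board, on the plane of ledge and strip that carries it, 22 mm above the bench; axes as the cradle's. Its two locating pins (4 mm thick, round tops, 10 mm high above this plane) are at x = -24, y = -25 and +25 mm. Any board may go in any place.
- clamp_bar (a joint): Position in m of the sliding clamp bar (246 mm long, top 34 mm above the bench) along the cradle's +x. Its plunger drops into one of three holes: 0 = narrow (at first), 0.020 = middle (fits these boards: the lip lies over the last 8 mm of their far edge, 3.5 mm above them), 0.040 = wide (lip 12 mm clear of the boards, with room to lay them down). Slides with 2 N when the plunger is up.
- plunger (a joint): How far the indexing plunger is pulled up, in m: 0 = pin home in a hole; 8 mm or more clears it, 12 mm is its stop. The spring pulls down with 5 N (home) to 10 N (stop). Let go between holes, the round-ended 6 mm pin rides on the index bar (reads about 0.0075) and snaps into the next 8 mm hole that it is brought over.
- pull_knob (a point): Middle of the plunger's upright black cylindrical pull knob, 24 mm diameter, 24 mm tall (this point is 55 mm above the bench when the pin is home). It is on the clamp bar's middle, moves with the bar and rises as it is pulled; the block below it is 33 mm high.
- board_a_mid (a point): Power board, 120 g (2 or 3 lie in the drawer): green, 60 (x) x 64 (y) x 3 mm, on its middle a transformer 26 (x) x 22 (y) x 30 mm to hold it by; other parts at most 12 mm high. Point: board's middle, 16.5 mm above its underside, as far below its top. Its two 6 mm holes are at x = -24, y = +-25 mm, on the edge with the white connector; that edge goes to the pins (board's x along the cradle's x).
- board_b_mid (a point): Power board, 120 g (2 or 3 lie in the drawer): green, 60 (x) x 64 (y) x 3 mm, on its middle a transformer 26 (x) x 22 (y) x 30 mm to hold it by; other parts at most 12 mm high. Point: board's middle, 16.5 mm above its underside, as far below its top. Its two 6 mm holes are at x = -24, y = +-25 mm, on the edge with the white connector; that edge goes to the pins (board's x along the cradle's x).
- board_c_mid (a point): Power board, 120 g (2 or 3 lie in the drawer): green, 60 (x) x 64 (y) x 3 mm, on its middle a transformer 26 (x) x 22 (y) x 30 mm to hold it by; other parts at most 12 mm high. Point: board's middle, 16.5 mm above its underside, as far below its top. Its two 6 mm holes are at x = -24, y = +-25 mm, on the edge with the white connector; that edge goes to the pins (board's x along the cradle's x).
- unit_drawer0 (a joint): How far the drawer is open, in m: 0 = shut, 0.169 = its stop. It slides with about 1 N. Its low grey unit, 245 x 320 x 85 mm high, is fixed. Inside the drawer is 278 mm wide, 200 mm deep, its walls 41 mm high, its floor 22 mm above the bench. The boards lie in its front half; open it to 0.16 so that they come clear of the cabinet's top.
- unit_drawer0_handle (a point): Middle of the drawer's handle: a round steel bar 11 mm thick and 120 mm long, along y, 47 mm above the bench and 35 mm in front of the drawer's face (29 mm free behind it), moves with the drawer. The drawer opens along this point's -x (towards the robot).
- multimeter: Bystander, leave alone: black handheld multimeter 150 x 78 x 42, lying on the bench right of the drawer unit (mm). Origin at its underside.
- remote: Bystander, leave alone: grey remote control 165 x 44 x 20, on the bench behind the cradle (mm). Origin at its underside.
- screwdriver: Bystander, leave alone: screwdriver 170 long, lying left of the cradle (mm). Origin at its underside.
- solder_reel: Bystander, leave alone: standing metal solder reel, 42 diameter, 36 high, between cradle and drawer unit (mm). Origin at its underside.
- flux_jar: Bystander, leave alone: small jar, 48 diameter, 50 high (mm). Origin at its underside.
- brush: Bystander, leave alone: cleaning brush 160 long, lying (mm). Origin at its underside.
- big_capacitor: Bystander, leave alone: standing black capacitor, 35 diameter, 45 high, behind the cradle (mm). Origin at its underside.

How it is judged:
On the way, in this order (a step that is already met when the one before it is completed fails the run):
1. the clamp bar is at the widest hole, the plunger snapped in (value of joint clamp_bar between 0.037 and 0.043 m and value of joint plunger below 0.002 m), for 0.3 s.
2. every board lies flat over the pins of a place, the bar still at the widest hole (all of step 1 and ((horizontal distance between board_a_mid and nest0 below 0.004 m and z of board_a_mid in the frame of nest0 between 0.0135 and 0.019 m and angle between the x axis of board_a_mid and the x axis of nest0, either way round below 0.08 rad and angle between board_a_mid's own z axis and vertical below 0.06 rad) or (horizontal distance between board_a_mid and nest1 below 0.004 m and z of board_a_mid in the frame of nest1 between 0.0135 and 0.019 m and angle between the x axis of board_a_mid and the x axis of nest1, either way round below 0.08 rad and angle between board_a_mid's own z axis and vertical below 0.06 rad) or (horizontal distance between board_a_mid and nest2 below 0.004 m and z of board_a_mid in the frame of nest2 between 0.0135 and 0.019 m and angle between the x axis of board_a_mid and the x axis of nest2, either way round below 0.08 rad and angle between board_a_mid's own z axis and vertical below 0.06 rad)) and ((horizontal distance between board_b_mid and nest0 below 0.004 m and z of board_b_mid in the frame of nest0 between 0.0135 and 0.019 m and angle between the x axis of board_b_mid and the x axis of nest0, either way round below 0.08 rad and angle between board_b_mid's own z axis and vertical below 0.06 rad) or (horizontal distance between board_b_mid and nest1 below 0.004 m and z of board_b_mid in the frame of nest1 between 0.0135 and 0.019 m and angle between the x axis of board_b_mid and the x axis of nest1, either way round below 0.08 rad and angle between board_b_mid's own z axis and vertical below 0.06 rad) or (horizontal distance between board_b_mid and nest2 below 0.004 m and z of board_b_mid in the frame of nest2 between 0.0135 and 0.019 m and angle between the x axis of board_b_mid and the x axis of nest2, either way round below 0.08 rad and angle between board_b_mid's own z axis and vertical below 0.06 rad)) and ((horizontal distance between board_c_mid and nest0 below 0.004 m and z of board_c_mid in the frame of nest0 between 0.0135 and 0.019 m and angle between the x axis of board_c_mid and the x axis of nest0, either way round below 0.08 rad and angle between board_c_mid's own z axis and vertical below 0.06 rad) or (horizontal distance between board_c_mid and nest1 below 0.004 m and z of board_c_mid in the frame of nest1 between 0.0135 and 0.019 m and angle between the x axis of board_c_mid and the x axis of nest1, either way round below 0.08 rad and angle between board_c_mid's own z axis and vertical below 0.06 rad) or (horizontal distance between board_c_mid and nest2 below 0.004 m and z of board_c_mid in the frame of nest2 between 0.0135 and 0.019 m and angle between the x axis of board_c_mid and the x axis of nest2, either way round below 0.08 rad and angle between board_c_mid's own z axis and vertical below 0.06 rad))), for 0.2 s.
3. the clamp bar is at the middle hole, the plunger snapped in (value of joint clamp_bar between 0.017 and 0.023 m and value of joint plunger below 0.002 m), for 0.3 s.
At the end, for the whole second after the job is handed in: The clamp bar is at the middle hole (within 3 mm) with the plunger home (within 2 mm), every board that is there lies flat in a place of the cradle with its holes over the pins (middle within 4 mm, turned within 0.08 rad, height within 3 mm), at rest, and the drawer is shut to within 10 mm (all of step 3 and ((horizontal distance between board_a_mid and nest0 below 0.004 m and z of board_a_mid in the frame of nest0 between 0.0135 and 0.019 m and angle between the x axis of board_a_mid and the x axis of nest0, either way round below 0.08 rad and angle between board_a_mid's own z axis and vertical below 0.06 rad) or (horizontal distance between board_a_mid and nest1 below 0.004 m and z of board_a_mid in the frame of nest1 between 0.0135 and 0.019 m and angle between the x axis of board_a_mid and the x axis of nest1, either way round below 0.08 rad and angle between board_a_mid's own z axis and vertical below 0.06 rad) or (horizontal distance between board_a_mid and nest2 below 0.004 m and z of board_a_mid in the frame of nest2 between 0.0135 and 0.019 m and angle between the x axis of board_a_mid and the x axis of nest2, either way round below 0.08 rad and angle between board_a_mid's own z axis and vertical below 0.06 rad)) and ((horizontal distance between board_b_mid and nest0 below 0.004 m and z of board_b_mid in the frame of nest0 between 0.0135 and 0.019 m and angle between the x axis of board_b_mid and the x axis of nest0, either way round below 0.08 rad and angle between board_b_mid's own z axis and vertical below 0.06 rad) or (horizontal distance between board_b_mid and nest1 below 0.004 m and z of board_b_mid in the frame of nest1 between 0.0135 and 0.019 m and angle between the x axis of board_b_mid and the x axis of nest1, either way round below 0.08 rad and angle between board_b_mid's own z axis and vertical below 0.06 rad) or (horizontal distance between board_b_mid and nest2 below 0.004 m and z of board_b_mid in the frame of nest2 between 0.0135 and 0.019 m and angle between the x axis of board_b_mid and the x axis of nest2, either way round below 0.08 rad and angle between board_b_mid's own z axis and vertical below 0.06 rad)) and ((horizontal distance between board_c_mid and nest0 below 0.004 m and z of board_c_mid in the frame of nest0 between 0.0135 and 0.019 m and angle between the x axis of board_c_mid and the x axis of nest0, either way round below 0.08 rad and angle between board_c_mid's own z axis and vertical below 0.06 rad) or (horizontal distance between board_c_mid and nest1 below 0.004 m and z of board_c_mid in the frame of nest1 between 0.0135 and 0.019 m and angle between the x axis of board_c_mid and the x axis of nest1, either way round below 0.08 rad and angle between board_c_mid's own z axis and vertical below 0.06 rad) or (horizontal distance between board_c_mid and nest2 below 0.004 m and z of board_c_mid in the frame of nest2 between 0.0135 and 0.019 m and angle between the x axis of board_c_mid and the x axis of nest2, either way round below 0.08 rad and angle between board_c_mid's own z axis and vertical below 0.06 rad)) and value of joint unit_drawer0 below 0.01 m and linear speed of each of board_a, board_b, board_c below 0.03 m/s); the robot touches nothing.
It fails at once if a bystander is moved more than 40 mm (distance of any of multimeter, remote, screwdriver, solder_reel, flux_jar, brush, big_capacitor from where it was at the start of the episode above 0.04 m).
Of board_a, board_b, board_c only 2 to 3 are there at a start; the rules pass over those that are not, and their reading is None.
At some moment in a run one of board_a, board_b, board_c may be knocked a few centimetres aside while the robot is not near it.
Once in a run the grip may slacken for a moment while it holds something.
It also fails if it takes over 210 s, if anything falls off the work surface, if the arm or the gripper's body presses on something with over 40 N, if the wrist force passes 120 N, or if a joint passes its speed limit or range.

### The arm

A 7-joint arm with a two-finger parallel gripper is mounted at the origin on the work surface. World frame = base frame: x ahead of the robot, y to its left, z up, the work surface at z = 0. Lengths are in m, angles in rad, forces in N, time in s.
With the tool pointing down it reaches from about 0.425 to 0.95 m from the base axis. Payload 4.7 kg.
Tool frame: the origin (TCP) lies at the very end of the fingers, on their centre line; the grasp point (between the pads) lies 19 mm behind it; z points along the fingers, y is the direction in which the jaws open and shut (so a half turn about z gives the same grasp; the last joint's range is limited). The gripper opens to 85 mm and grips with 20 to 120 N. Pads are 22 mm wide; open, the fingers measure 114 mm over their backs; the gripper's body (76 mm by 85 mm) begins 54 mm behind the grasp point. The pads swing forward as they close: fully open they stand 13 mm farther back than shut.
Start: joints at [-1.272, 0.469, -0.049, 1.532, 0.024, 1.141, -0.082], TCP at [0.217, 0.639, 0.231] pointing down, gripper open.
Joint ranges: [-2.59, 2.59], [-0.33, 1.99], [-1.39, 1.29], [0.1, 2.45], [-1.04, 4.18], [0.21, 1.99], [-2.66, 2.66]. Speed limits (rad/s): [2.57, 2.57, 3.14, 3.14, 3.14, 3.14, 3.14].

### API

Orientations are given as a rotation vector (axis times angle).
In Python, from rig import ctrl gives the robot as it stands.
- The arm moves only by the shell command python3 -m inch 'ROWS' [OPENING] [FORCE]. ROWS is JSON, a list of rows, each a list of 2 entries, a list of its own where there are three numbers: the shift along the tool's x, y, z in mm, then the turn, a rotation vector about the tool's x, y, z in degrees. A call has 1 to 5 rows; each row shifts and turns the commanded pose from where the row before left it, along the tool's axes as they then stand; what a row does not reach is not made up. A row lasts 1/12 s, in which the tool goes at most 41.7 mm and 7.16 degrees, less where a joint would pass 70% of its speed; a pose out of reach is approached as far as the arm can. A call with a gripper value outside its range is refused whole. OPENING is the gripper command: -1 is fully open, 1 is shut, values between are in proportion, set as the call begins (- or left out, the last holds). The fingers move at their own pace and stop on an object; FORCE is the grip in N (left out, the last holds). Time passes only in rows, so rows that do not move let the fingers close. It gives the time, the measured TCP pose, the force and the opening at its end, in the units of the state.
- ctrl.read_state(): the state, without advancing time (a new reading comes with each control period).
- ctrl.read_camera(name): name is "side" or "top" or "wrist"; returns a dict with "pixels" (400x640x3 uint8, red, green, blue), "camera_matrix" (3x3 intrinsics, pixels), "k1" (the pictures are not rectified: a ray, as slopes to the right and down, at radius r is drawn at 1 + k1 r^2 times it, then the intrinsics apply), "T" (4x4, takes a point from camera to world coordinates). Camera axes: x right, y down, z forward; pixel columns grow to the right and rows downward; lengths in m; the calibration is good to about 2 mm. A picture is of the moment at which its call begins. There is no depth.
- ctrl.finish_job(): hands the job in, once; it reports no verdict.
Trained networks look in a picture, given as the dict that the camera call returned (one of the last four; its "shot" number tells which), for a name from the list of things; names that differ only in an ending like _2 or _b are one class to them, and where a whole thing is asked for, a point or a joint stands for the part that bears it (a point fixed in the world has none). Each returns a list of dicts, best first, with "conf" (0 to 1); they miss things now and then, are a little off and sometimes report something else, mostly with a low value. They report only what shows in the picture. A call takes as long as a camera call.
- ctrl.boxes_of(name, picture): "bbox" ([centre column, centre row, width, height] in pixels, round what is visible of it).
- ctrl.trace(name, picture): "region" (400x640 bool, what is visible of it) and "bbox" ([centre column, centre row, width, height] in pixels, round what is visible of it).
The state is a dict: "time": time; "q": joint angles; "qvel": joint speeds; "joint_torque": joint torques, N m; "eef_pos": TCP position; "tool_rot": TCP orientation; "contact_force": force on the tool from outside, world axes, zero at the start; "moment": the same for the moment, N m; "gripper_width": finger opening in m.
Only numpy, scipy, OpenCV 4.12 (cv2) and the standard library are available. Lean on these libraries where they do the work, as an engineer would, in place of code of your own. Each camera call takes 0.05 s, during which the arm holds its last target.

## Working session

There is one attempt and no reset: what is moved stays moved. The work goes in short steps, Python scripts to look and compute and a shell command to move; the robot and the scene stay as the last step left them, time stands still between calls to the robot, and variables do not carry over. Pictures are saved under pics/ and viewed, and the job is handed in when it is done.

```bash
ls -la; mkdir -p pics
cat > h.py <<'E'
import numpy as np,cv2,json
from scipy.spatial.transform import Rotation as R
from rig import ctrl
def save(p,name,roi=None,scale=1):
    im=cv2.cvtColor(np.ascontiguousarray(p["pixels"]),cv2.COLOR_RGB2BGR)
    if roi: 
        x0,y0,x1,y1=roi; im=im[y0:y1,x0:x1]
    if scale!=1: im=cv2.resize(im,None,fx=scale,fy=scale,interpolation=cv2.INTER_CUBIC)
    cv2.imwrite("pics/"+name+".png",im)
def ray(p,u,v):
    K=np.array(p["camera_matrix"]);k=p["k1"]
    xd=(u-K[0,2])/K[0,0];yd=(v-K[1,2])/K[1,1]
    x,y=xd,yd
    for _ in range(20):
        r2=x*x+y*y; x,y=xd/(1+k*r2),yd/(1+k*r2)
    T=np.array(p["T"]); d=T[:3,:3]@np.array([x,y,1.]); return T[:3,3],d
def onz(p,u,v,z):
    o,d=ray(p,u,v); return o+d*(z-o[2])/d[2]
def proj(p,X):
    T=np.array(p["T"]);K=np.array(p["camera_matrix"])
    c=T[:3,:3].T@(np.array(X)-T[:3,3]); x,y=c[0]/c[2],c[1]/c[2]
    s=1+p["k1"]*(x*x+y*y); return np.array([K[0,0]*x*s+K[0,2],K[1,1]*y*s+K[1,2]])
def st():
    s=ctrl.read_state(); 
    print("t",round(s["time"],2),"pos",np.round(s["eef_pos"],4),"rot",np.round(s["tool_rot"],3),"F",np.round(s["contact_force"],1),"w",round(float(s["gripper_width"]),4)); return s
E
python3 - <<'E'
from h import *
s=st(); print(s)
for n in("side","top","wrist"):
    p=ctrl.read_camera(n); save(p,n+"0"); print(n,p["camera_matrix"],p["k1"],np.round(p["T"],3))
print(R.from_rotvec(s["tool_rot"]).as_matrix().round(3))
E
```

```text
total 12
drwxr-xr-x  3 agent agent 4096 Dec  7 15:05 .
drwxr-xr-x 23 root  root  4096 Dec  7 15:05 ..
drwxr-xr-x  2 agent agent 4096 Dec  7 15:05 pics
t 0.0 pos [0.2171 0.6385 0.2302] rot [-5.120e-01 -3.099e+00  3.000e-03] F [0.3 0.2 0.5] w 0.0852
{'time': 0.0, 'q': array([-1.27193019,  0.46946671, -0.04862113,  1.53372612,  0.02410863,
        1.14103553, -0.08231108]), 'qvel': array([ 0.00070816,  0.00251055,  0.0005744 , -0.0009002 ,  0.00043177,
        0.00180529, -0.00036728]), 'joint_torque': array([ 4.74233566e-04, -5.10299206e+01, -4.71613894e-02, -2.37721002e+01,
        1.05418786e-02,  7.09177679e-03, -1.20977873e-05]), 'eef_pos': array([0.21708357, 0.63849224, 0.23023087]), 'tool_rot': array([-0.51243474, -3.09925238,  0.00319294]), 'contact_force': array([0.32080512, 0.15818477, 0.54013939]), 'moment': array([ 0.0128554 , -0.04633218, -0.00422873]), 'gripper_width': 0.08519005911898413}
side [[365.57250031   0.         321.24034367]
 [  0.         365.57250031 201.63047916]
 [  0.           0.           1.        ]] -0.08621236021369985 [[ 0.792 -0.39   0.47   0.003]
 [-0.61  -0.533  0.586 -0.687]
 [ 0.022 -0.751 -0.66   0.854]
 [ 0.     0.     0.     1.   ]]
top [[499.10559162   0.         327.23455178]
 [  0.         499.10559162 203.40669611]
 [  0.           0.           1.        ]] 0.020926343235626445 [[ 6.000e-03 -9.780e-01  2.080e-01  2.230e-01]
 [-1.000e+00 -6.000e-03  1.000e-03 -1.000e-03]
 [ 0.000e+00 -2.080e-01 -9.780e-01  1.618e+00]
 [ 0.000e+00  0.000e+00  0.000e+00  1.000e+00]]
wrist [[301.1756043    0.         323.5878625 ]
 [  0.         301.1756043  194.13046084]
 [  0.           0.           1.        ]] -0.0034556398554176663 [[ 0.321  0.903  0.285  0.145]
 [ 0.947 -0.306 -0.099  0.664]
 [-0.002  0.302 -0.953  0.373]
 [ 0.     0.     0.     1.   ]]
[[-0.947  0.322 -0.001]
 [ 0.322  0.947 -0.002]
 [-0.    -0.002 -1.   ]]
```

View pics/top0.png

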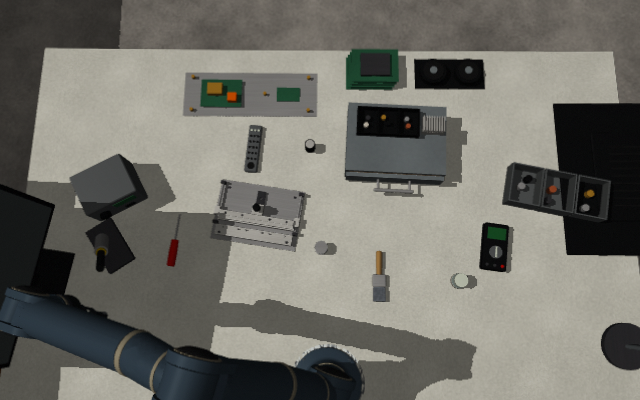

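View pics/side0.png

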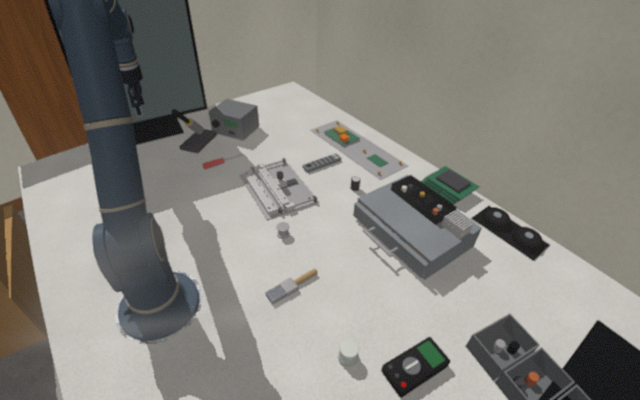

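View pics/wrist0.png

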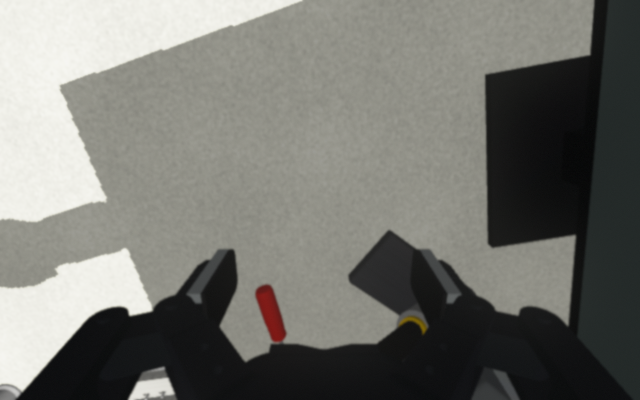

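Run:
```python
from h import *
p=ctrl.read_camera("top"); save(p,"top1",(190,160,350,260),5)
p2=ctrl.read_camera("side"); save(p2,"side1",(220,140,340,230),6)
for q in(p,p2):
  for n in ["cradle","clamp_bar","pull_knob","unit_drawer0","unit_drawer0_handle","solder_reel","remote","big_capacitor","screwdriver","multimeter","brush","flux_jar"]:
    b=ctrl.boxes_of(n,q); print(n,[(np.round(x["bbox"],1).tolist(),round(x["conf"],2)) for x in b[:2]])
```

```text
cradle [([260.4, 217.9, 95.4, 66.4], 0.9)]
clamp_bar [([254.7, 216.7, 87.3, 21.2], 0.78)]
pull_knob [([258.3, 214.6, 93.4, 72.4], 0.39)]
unit_drawer0 [([393.5, 181.4, 100.3, 24.3], 0.58)]
unit_drawer0_handle [([256.0, 207.2, 13.0, 10.5], 0.5)]
solder_reel [([321.8, 248.8, 8.8, 12.5], 0.56)]
remote [([255.1, 149.9, 19.8, 48.0], 0.83), ([255.3, 216.3, 82.3, 23.6], 0.72)]
big_capacitor [([308.8, 145.6, 8.4, 16.3], 0.49)]
screwdriver []
multimeter [([494.7, 246.6, 32.6, 48.5], 0.9)]
brush [([378.9, 279.3, 11.5, 54.8], 0.87)]
flux_jar [([460.4, 280.5, 17.5, 14.8], 0.61), ([321.5, 247.7, 12.7, 13.0], 0.55)]
cradle [([280.7, 189.1, 76.0, 61.8], 0.87)]
clamp_bar [([276.6, 185.7, 38.9, 47.2], 0.67)]
pull_knob [([279.5, 177.0, 7.0, 7.8], 0.51)]
unit_drawer0 [([388.6, 242.4, 75.8, 76.9], 0.93), ([291.6, 285.1, 50.5, 32.9], 0.65)]
unit_drawer0_handle [([274.5, 185.4, 34.4, 46.1], 0.47)]
solder_reel [([283.4, 229.6, 19.5, 23.0], 0.67)]
remote [([322.8, 160.8, 33.5, 17.7], 0.77)]
big_capacitor []
screwdriver [([211.0, 164.2, 20.4, 11.3], 0.56), ([389.9, 239.1, 69.9, 75.4], 0.25)]
multimeter [([417.9, 366.7, 64.5, 60.0], 0.93), ([279.9, 175.1, 8.6, 5.8], 0.68)]
brush [([292.2, 286.6, 52.2, 34.7], 0.88)]
flux_jar [([346.9, 354.5, 19.9, 25.0], 0.81)]
```

```bash
ls pics
```

```text
side0.png
side1.png
top0.png
top1.png
wrist0.png
```

View pics/top1.png

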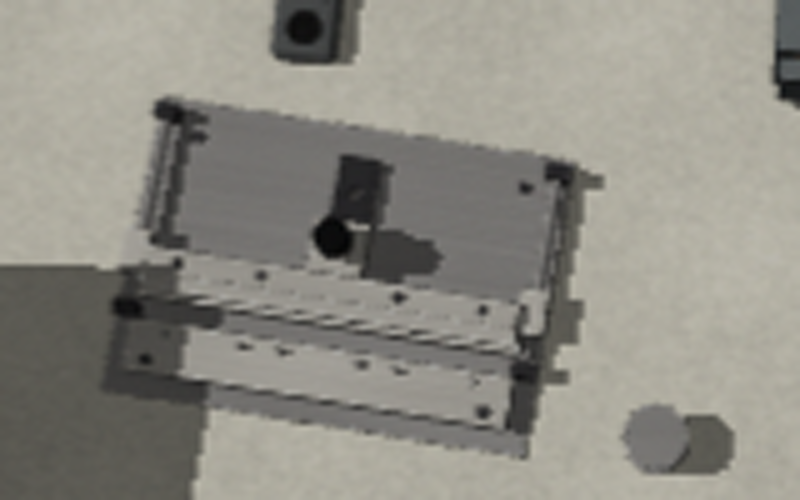

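View pics/side1.png

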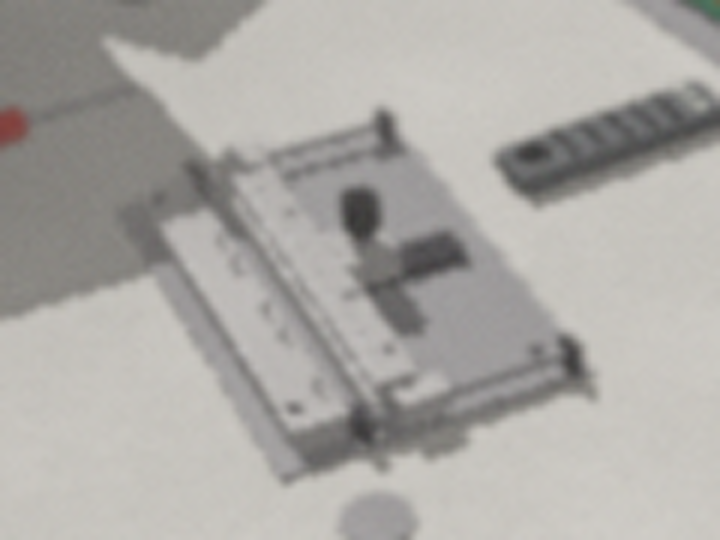

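Run:
```python
from h import *
p=ctrl.read_camera("top")
for n,u,v,z in [("knob",256.4,207.6,.067),("FL",223,180,0),("FR",305,193,0),("NR",295,251,0),("NL",211,238,0),("reel",321.5,248,.036),("cap",309,146,.045),("hL",375,191,.047),("hR",423,194,.047),("unitFL",345,180,.085),("unitFR",445,185,.085)]:
    print(n,np.round(onz(p,u,v,z),3))
```

```text
knob [0.537 0.226 0.067]
FL [0.645 0.35  0.   ]
FR [0.602 0.076 0.   ]
NR [0.408 0.105 0.   ]
NL [0.449 0.38  0.   ]
reel [0.414 0.019 0.036]
cap [0.751 0.063 0.045]
hL [ 0.599 -0.153  0.047]
hR [ 0.59  -0.308  0.047]
unitFL [ 0.625 -0.055  0.085]
unitFR [ 0.611 -0.371  0.085]
```

```bash
cat >> h.py <<'E'
def Rt(phi):
    # tool down, tool x at world angle phi(rad)
    c,s=np.cos(phi),np.sin(phi)
    return np.array([[c,s,0],[s,-c,0],[0,0,-1.]])
def go(pos,phi=None):
    s=st(); A=R.from_rotvec(s["tool_rot"]).as_matrix()
    d=A.T@(np.array(pos)-s["eef_pos"])*1000
    print("shift mm (cur axes)",d.round(1),"rows",round(np.linalg.norm(d)/41.7,2))
    if phi is not None:
        print("turn deg",(R.from_matrix(A.T@Rt(phi)).as_rotvec()*180/np.pi).round(2))
E
python3 - <<'E'
from h import *
go([.50,.235,.26],np.pi-.155)
E
```

```text
t 1.5 pos [0.2173 0.6391 0.2313] rot [-0.513 -3.099 -0.   ] F [-0.6  0.5 -0.8] w 0.0855
shift mm (cur axes) [-397.8 -291.5  -28.7] rows 11.85
turn deg [ 0.  -0.  -9.9]
```

```bash
python3 -m inch '[[[-31,-23,-3],[0,0,0]],[[-31,-23,-3],[0,0,0]],[[-31,-23,-3],[0,0,0]],[[-31,-23,-3],[0,0,0]],[[-31,-23,-3],[0,0,0]]]'; python3 -m inch '[[[-31,-23,-3],[0,0,0]],[[-31,-23,-3],[0,0,0]],[[-31,-23,-3],[0,0,0]],[[-31,-23,-3],[0,0,0]],[[-31,-23,-2],[0,0,0]]]';python3 -m inch '[[[-31,-23,0],[0,0,0]],[[-28,-19,0],[0,0,0]],[[-28,-19,0],[0,0,-5]],[[0,0,0],[0,0,-4.9]],[[0,0,0],[0,0,0]]]'
python3 - <<'E'
from h import *
st()
p=ctrl.read_camera("wrist"); save(p,"w1")
go([.50,.235,.26],np.pi-.155)
E
```

```text
time: 1.92
eef_pos: [0.3278, 0.4787, 0.2466]
tool_rot: [0.512, 3.099, 0.001]
contact_force: [1.3, -0.2, -0.1]
gripper_width: 0.0853
time: 2.33
eef_pos: [0.4376, 0.3199, 0.261]
tool_rot: [0.512, 3.099, 0.002]
contact_force: [0.1, 0.4, 0.4]
gripper_width: 0.0855
time: 2.75
eef_pos: [0.5008, 0.2334, 0.2604]
tool_rot: [0.249, 3.131, -0.0]
contact_force: [0.8, 0.4, 0.2]
gripper_width: 0.0853
t 2.75 pos [0.5008 0.2334 0.2604] rot [ 0.249  3.131 -0.   ] F [0.8 0.4 0.2] w 0.0853
t 2.8 pos [0.4996 0.2354 0.2603] rot [-2.480e-01 -3.132e+00 -1.000e-03] F [-1.  -0.2 -0.4] w 0.0854
shift mm (cur axes) [-0.4 -0.3  0.3] rows 0.02
turn deg [ 0.03 -0.02 -0.18]
```

View pics/w1.png

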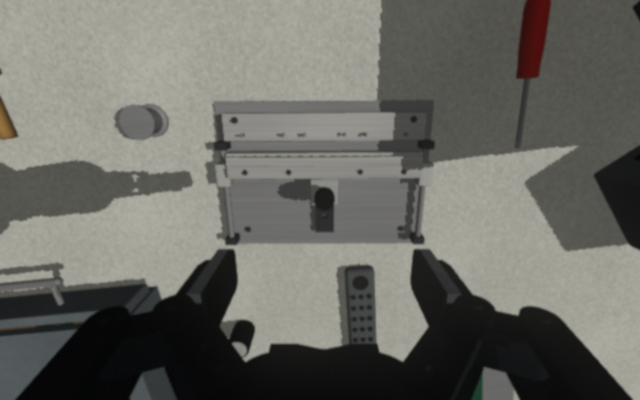

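Run:
```python
from h import *
p=ctrl.read_camera("wrist"); save(p,"w2",(205,95,445,255),3.33)
np.save("w2.npy",p,allow_pickle=True)
```

```text
(no output)
```

View pics/w2.png

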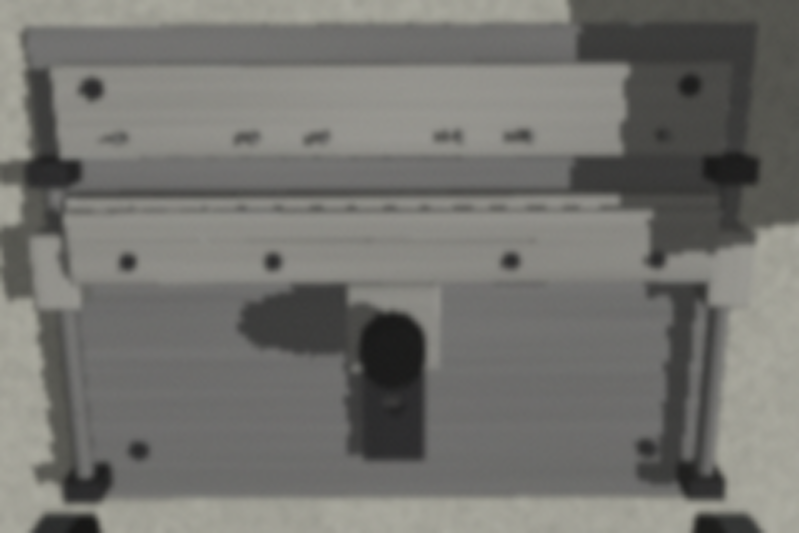

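Run:
```python
from h import *
p=np.load("w2.npy",allow_pickle=True).item()
f=lambda a,b:(205+a/3.333,95+b/3.333)
P={}
for n,a,b,z in [("NL",22,28,.004),("NR",757,24,.004),("FL",68,497,.004),("FR",720,497,.004),("screwNL",91,88,.022),("screwNR",690,84,.022),("pinr",105,135,.031),("pinl",665,132,.031),("knob",393,343,.067)]:
    P[n]=onz(p,*f(a,b),z); print(n,P[n].round(4))
c=(P["NL"]+P["NR"]+P["FL"]+P["FR"])/4; print("centre",c)
for a,b in [("NR","NL"),("FR","FL"),("screwNR","screwNL"),("pinl","pinr")]:
    d=P[a]-P[b]; print(a,np.linalg.norm(d),np.arctan2(-d[0],d[1]))
print(np.array(p["T"])[:3,3])
```

```text
NL [0.407  0.1064 0.004 ]
NR [0.4494 0.3827 0.004 ]
FL [0.6017 0.0735 0.004 ]
FR [0.6468 0.3567 0.004 ]
screwNL [0.4324 0.1323 0.022 ]
screwNR [0.4657 0.351  0.022 ]
pinr [0.4493 0.1359 0.031 ]
pinl [0.4804 0.3384 0.031 ]
knob [0.5332 0.2293 0.067 ]
centre [0.52622449 0.22981534 0.004     ]
NR 0.27952915067311973 -0.15249780790949005
FR 0.2867460741170122 -0.15793499506652148
screwNR 0.22128859994292663 -0.15122670347555664
pinl 0.2048153988318216 -0.15246820230604524
[0.42386211 0.24730217 0.40261023]
```

Run:
```python
from h import *
go([.534,.229,.10],np.pi-.1525)
```

```text
t 2.85 pos [0.499  0.2365 0.2603] rot [-2.450e-01 -3.131e+00 -1.000e-03] F [-0.6  0.6  0.7] w 0.0855
shift mm (cur axes) [-35.8  -2.1 160.3] rows 3.94
turn deg [ 0.04 -0.03 -0.22]
```

```bash
python3 -m inch '[[[-9,0,35],[0,0,0]],[[-9,0,35],[0,0,0]],[[-9,0,35],[0,0,0]],[[-8,-2,35],[0,0,0]],[[0,0,20],[0,0,0]]]' -0.3
python3 - <<'E'
from h import *
go([.534,.229,.10],np.pi-.1525)
p=ctrl.read_camera("wrist"); save(p,"w3")
p=ctrl.read_camera("side"); save(p,"s3",(220,120,340,210),6)
E
```

```text
time: 3.27
eef_pos: [0.5323, 0.2288, 0.0967]
tool_rot: [-0.243, -3.129, 0.003]
contact_force: [-0.1, -1.3, -0.4]
gripper_width: 0.0557
t 3.27 pos [0.5323 0.2288 0.0967] rot [-2.430e-01 -3.129e+00  3.000e-03] F [-0.1 -1.3 -0.4] w 0.0557
shift mm (cur axes) [-1.6  0.5 -3.3] rows 0.09
turn deg [-0.13 -0.19 -0.14]
```

View pics/w3.png

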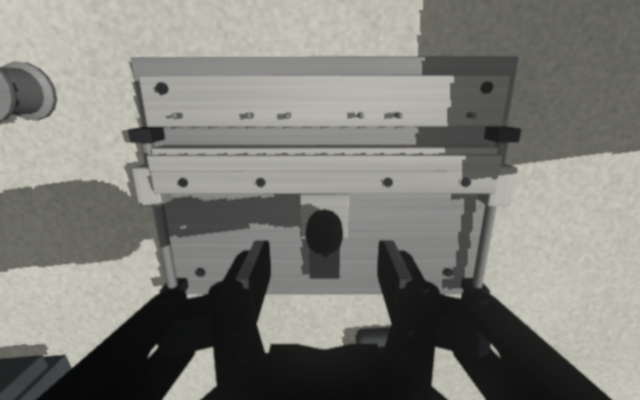

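View pics/s3.png

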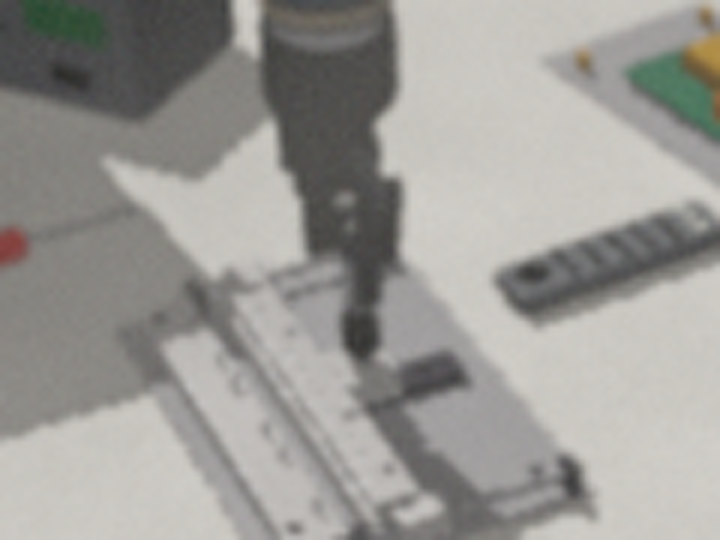

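Run:
```python
from h import *
p=ctrl.read_camera("wrist"); save(p,"w4",(285,190,365,270),8)
for v in (225,228,231): print(onz(p,324,v,.067).round(4))
```

```text
[0.5277 0.2293 0.067 ]
[0.5297 0.229  0.067 ]
[0.5317 0.2287 0.067 ]
```

View pics/w4.png

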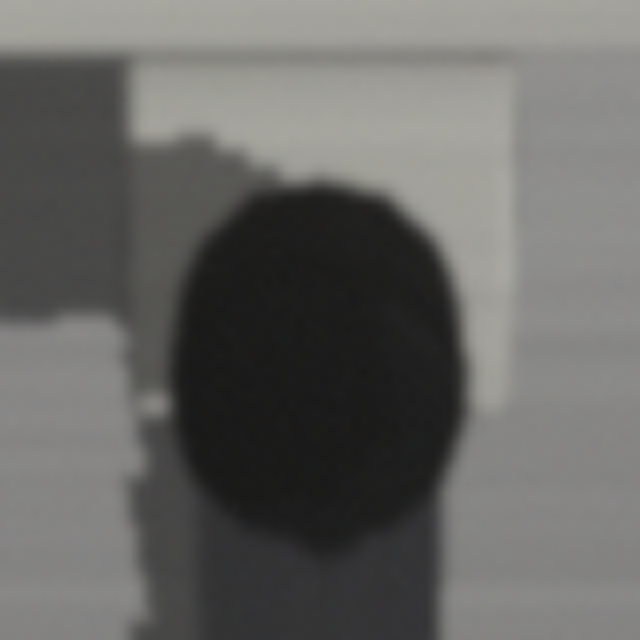

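Run:
```python
from h import *
p=ctrl.read_camera("wrist")
ax=np.array([.988,-.1525,0]); ay=np.array([.1525,.988,0])
th=np.linspace(0,2*np.pi,60)
for x in (.530,.533,.536,.539):
    c=np.array([x,.229,0])-0
    pts=np.array([proj(p,c+.012*(ax*np.cos(t)+ay*np.sin(t))+[0,0,z]) for t in th for z in (.043,.067)])
    print(x,pts.min(0).round(1),pts.max(0).round(1))
st()
```

```text
0.53 [303.2 194.6] [341.5 241.7]
0.533 [304.  198.7] [342.1 245.9]
0.536 [304.8 202.7] [342.7 250.1]
0.539 [305.6 206.8] [343.4 254.2]
t 3.47 pos [0.5333 0.23   0.1008] rot [-2.410e-01 -3.132e+00 -1.000e-03] F [0.9 1.6 0.2] w 0.0552
```

Run:
```python
from h import *
p=np.load("w2.npy",allow_pickle=True).item(); p2=ctrl.read_camera("top")
ax=np.array([.988,-.1525,0]); ay=np.array([.1525,.988,0])
th=np.linspace(0,2*np.pi,60)
for x in (.536,.540,.544):
  for q in (p,p2):
    c=np.array([x,.228,0])-0
    pts=np.array([proj(q,c+.012*(ax*np.cos(t)+ay*np.sin(t))+[0,0,z]) for t in th for z in (.043,.067)])
    print(x,pts.min(0).round(1),pts.max(0).round(1))
print("meas", 205+360/3.333,95+312/3.333,205+426/3.333,95+388/3.333, "top",190+312/5,160+217/5,190+353/5,160+260/5)
```

```text
0.536 [312.  184.9] [332.4 209.8]
0.536 [251.9 204.3] [260.4 213.2]
0.54 [312.6 188. ] [332.9 212.9]
0.54 [251.9 203.1] [260.5 212. ]
0.544 [313.2 191. ] [333.4 216. ]
0.544 [252.  201.9] [260.5 210.7]
meas 313.010801080108 188.6093609360936 332.8127812781278 211.41164116411642 top 252.4 203.4 260.6 212.0
```

```bash
python3 -m inch '[[[-7,-1,20],[0,0,0]],[[0,0,25],[0,0,0]],[[0,0,15],[0,0,0]],[[0,0,0],[0,0,0]]]' -0.3
python3 - <<'E'
from h import *
st()
p=ctrl.read_camera("wrist"); save(p,"w5",(200,140,440,340),3)
E
```

```text
time: 3.85
eef_pos: [0.5394, 0.2268, 0.0396]
tool_rot: [-0.242, -3.13, 0.001]
contact_force: [-0.5, 0.1, -0.9]
gripper_width: 0.0555
t 3.85 pos [0.5394 0.2268 0.0396] rot [-2.42e-01 -3.13e+00  1.00e-03] F [-0.5  0.1 -0.9] w 0.0555
```

View pics/w5.png

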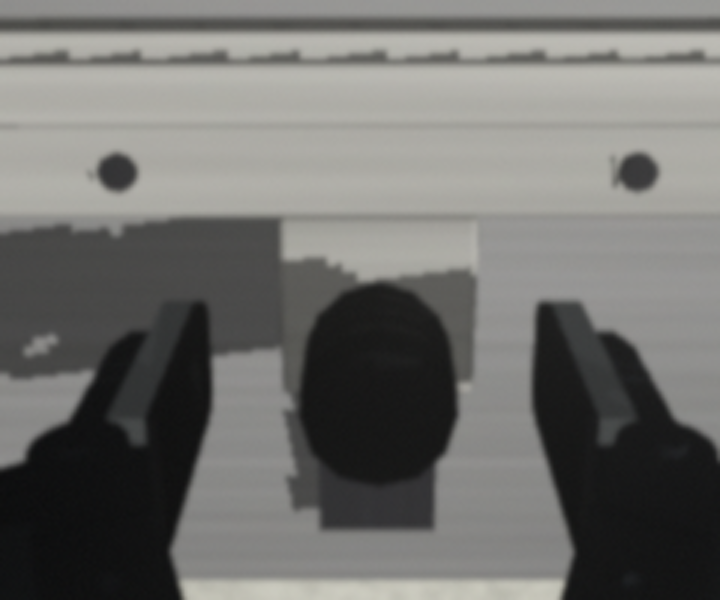

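```bash
python3 -m inch '[[[0,0,0],[0,0,0]],[[0,0,0],[0,0,0]],[[0,0,0],[0,0,0]],[[0,0,0],[0,0,0]],[[0,0,0],[0,0,0]]]' 1 70
python3 -m inch '[[[0,0,0],[0,0,0]],[[0,0,-5],[0,0,0]],[[0,0,-5.5],[0,0,0]],[[0,0,0],[0,0,0]]]'
python3 - <<'E'
from h import *
st()
p=ctrl.read_camera("wrist"); save(p,"w6",(200,140,440,340),3)
E
```

```text
time: 4.32
eef_pos: [0.5418, 0.2275, 0.0426]
tool_rot: [0.243, 3.129, 0.004]
contact_force: [-1.1, 1.0, 5.5]
gripper_width: 0.0219
time: 4.65
eef_pos: [0.5409, 0.2275, 0.0516]
tool_rot: [0.242, 3.131, 0.003]
contact_force: [2.8, 3.3, -9.3]
gripper_width: 0.0217
t 4.65 pos [0.5409 0.2275 0.0516] rot [2.420e-01 3.131e+00 3.000e-03] F [ 2.8  3.3 -9.3] w 0.0217
```

View pics/w6.png

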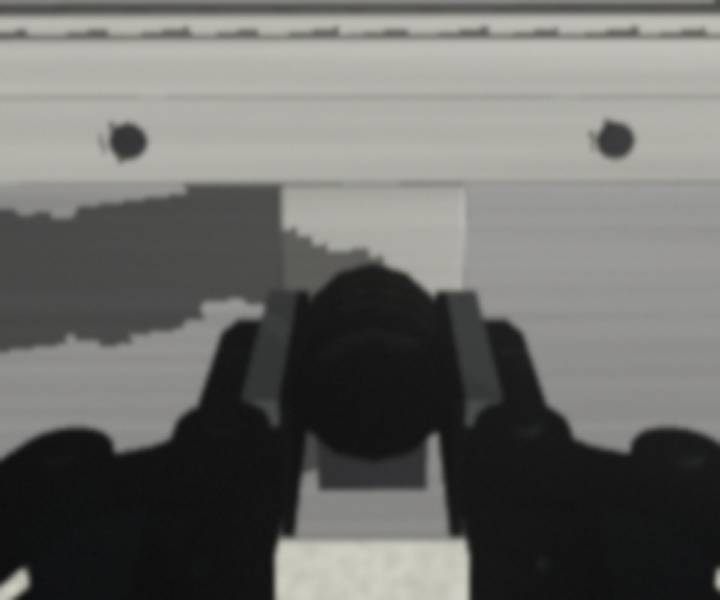

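```bash
python3 -m inch '[[[-10,0,0],[0,0,0]],[[-10,0,0],[0,0,0]],[[-10,0,0],[0,0,0]],[[-8,0,0],[0,0,0]],[[0,0,0],[0,0,0]]]'
python3 - <<'E'
from h import *
st()
p=ctrl.read_camera("wrist"); save(p,"w7",(200,140,440,340),3)
p=ctrl.read_camera("side"); save(p,"s7",(220,120,340,210),6)
E
```

```text
time: 5.12
eef_pos: [0.5772, 0.2218, 0.0498]
tool_rot: [-0.242, -3.129, -0.002]
contact_force: [0.3, 5.3, -8.2]
gripper_width: 0.0219
t 5.12 pos [0.5772 0.2218 0.0498] rot [-2.420e-01 -3.129e+00 -2.000e-03] F [ 0.3  5.3 -8.2] w 0.0219
```

View pics/w7.png

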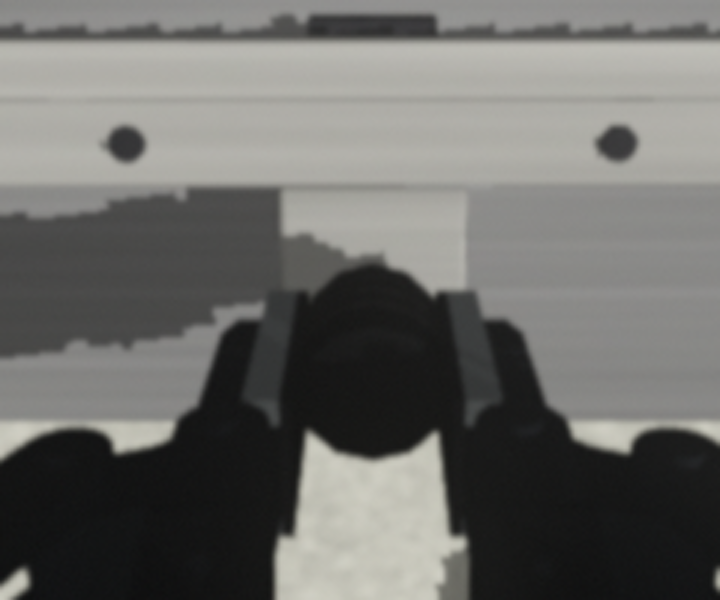

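View pics/s7.png

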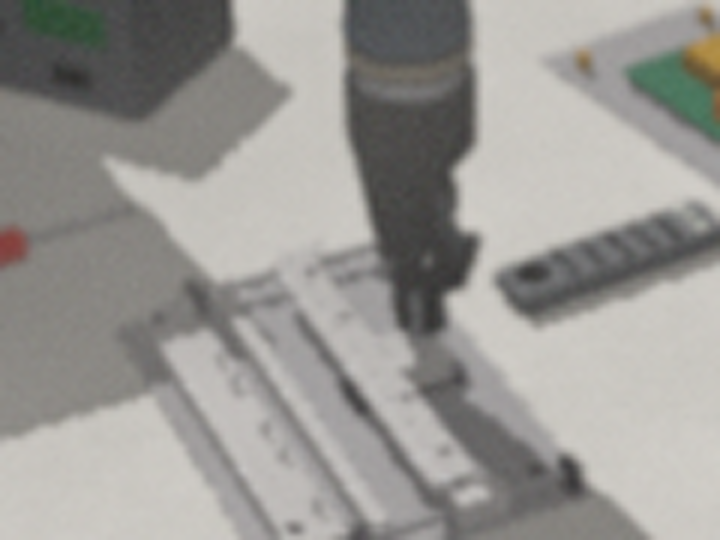

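```bash
python3 -m inch '[[[-2,0,0],[0,0,0]],[[0,0,5],[0,0,0]],[[0,0,4],[0,0,0]],[[0,0,0],[0,0,0]]]'
python3 - <<'E'
from h import *
st()
p=ctrl.read_camera("wrist"); save(p,"w8",(200,140,440,340),3)
E
```

```text
time: 5.55
eef_pos: [0.5809, 0.2213, 0.0427]
tool_rot: [0.242, 3.131, 0.003]
contact_force: [1.1, 4.6, 0.7]
gripper_width: 0.0218
t 5.55 pos [0.5809 0.2213 0.0427] rot [2.420e-01 3.131e+00 3.000e-03] F [1.1 4.6 0.7] w 0.0218
```

View pics/w8.png

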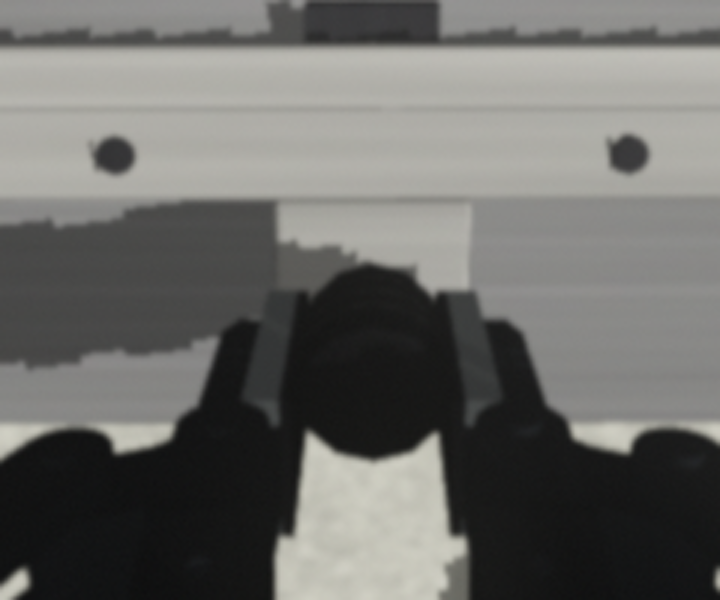

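```bash
python3 -m inch '[[[-3,0,0],[0,0,0]],[[0,0,0],[0,0,0]]]'; python3 -m inch '[[[6,0,0],[0,0,0]],[[0,0,0],[0,0,0]]]';python3 -m inch '[[[-3,0,0],[0,0,0]],[[0,0,0],[0,0,0]]]'
```

```text
time: 5.77
eef_pos: [0.5822, 0.2211, 0.0426]
tool_rot: [-0.242, -3.13, -0.002]
contact_force: [-3.9, 5.1, 5.6]
gripper_width: 0.0217
time: 5.93
eef_pos: [0.5795, 0.2215, 0.0428]
tool_rot: [0.242, 3.126, 0.004]
contact_force: [4.2, 5.1, -2.1]
gripper_width: 0.0219
time: 6.1
eef_pos: [0.581, 0.2213, 0.0427]
tool_rot: [0.243, 3.131, 0.003]
contact_force: [0.6, 4.9, 1.4]
gripper_width: 0.0215
```

```bash
python3 -m inch '[[[0,0,0],[0,0,0]],[[0,0,0],[0,0,0]],[[0,0,0],[0,0,0]]]' -0.3; python3 -m inch '[[[0,0,-40],[0,0,0]],[[10,0,-40],[0,0,0]],[[30,0,-25],[0,0,0]],[[35,0,-5],[0,0,0]],[[0,0,0],[0,0,0]]]' -1
python3 - <<'E'
from h import *
st()
p=ctrl.read_camera("wrist"); save(p,"w9"); np.save("w9.npy",p,allow_pickle=True)
p=ctrl.read_camera("side"); save(p,"s9",(220,120,340,210),6)
E
```

```text
time: 6.35
eef_pos: [0.58, 0.2182, 0.0417]
tool_rot: [-0.245, -3.131, 0.003]
contact_force: [-0.0, -0.3, 0.8]
gripper_width: 0.0549
time: 6.77
eef_pos: [0.5008, 0.2326, 0.1535]
tool_rot: [-0.237, -3.13, -0.001]
contact_force: [-1.3, 0.1, -0.2]
gripper_width: 0.0855
t 6.77 pos [0.5008 0.2326 0.1535] rot [-2.37e-01 -3.13e+00 -1.00e-03] F [-1.3  0.1 -0.2] w 0.0855
```

View pics/w9.png

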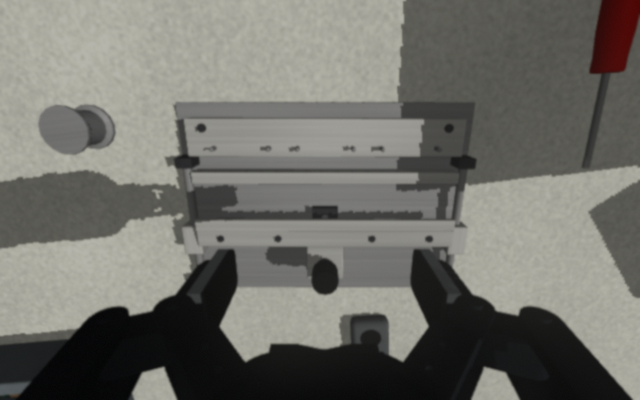

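View pics/s9.png

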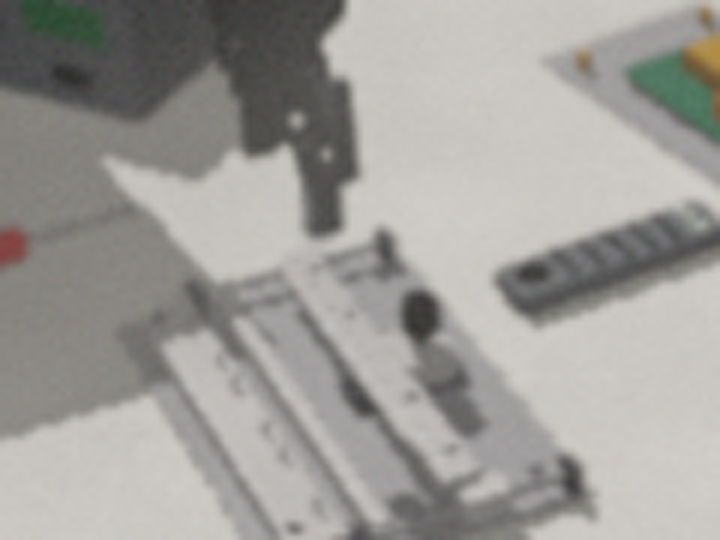

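```bash
python3 -m inch '[[[10,0,20],[0,0,0]],[[10,0,30],[0,0,0]],[[0,0,0],[0,0,0]]]' -1
python3 - <<'E'
from h import *
for i in range(2):
    st(); p=ctrl.read_camera("wrist")
save(p,"w10",(120,90,520,190),2); np.save("w10.npy",p,allow_pickle=True)
E
```

```text
time: 7.12
eef_pos: [0.482, 0.2323, 0.0969]
tool_rot: [-0.242, -3.123, 0.011]
contact_force: [-1.4, -0.3, 0.4]
gripper_width: 0.0852
t 7.12 pos [0.482  0.2323 0.0969] rot [-0.242 -3.123  0.011] F [-1.4 -0.3  0.4] w 0.0852
t 7.17 pos [0.4842 0.2329 0.099 ] rot [-0.243 -3.126  0.008] F [ 0.6 -0.1  0.6] w 0.0853
```

View pics/w10.png

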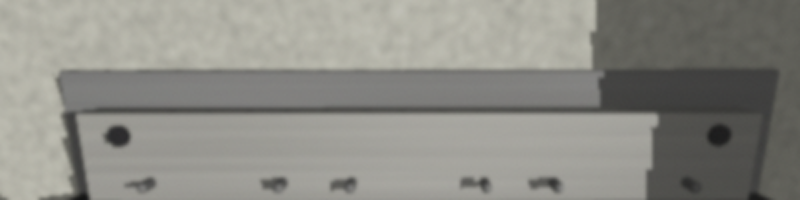

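Run:
```python
from h import *
p=np.load("w10.npy",allow_pickle=True).item()
save(p,"w10b",(175,170,305,195),6);save(p,"w10c",(340,170,480,195),5.7)
```

```text
(no output)
```

View pics/w10b.png

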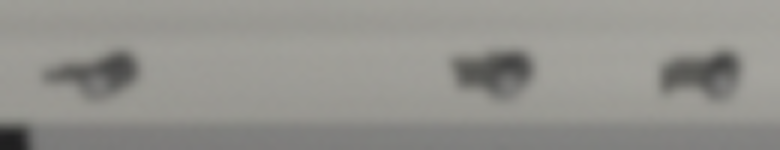

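View pics/w10c.png

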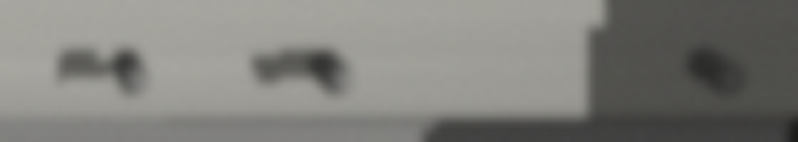

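Run:
```python
from h import *
from scipy.optimize import least_squares
p=np.load("w10.npy",allow_pickle=True).item()
px=np.array([[191.2,183.3],[259.5,183.3],[294.5,183.3],[363.3,183.7],[399.3,183.8],[468,184]])
ys=np.array([-101,-51,-25,25,51,101])/1000.
def f(a):
    x,y,t=a; return np.concatenate([proj(p,[x-np.sin(t)*s,y+np.cos(t)*s,.0305]) for s in ys])-px.ravel()
r=least_squares(f,[.465,.237,-.15]);print(r.x,r.fun.round(1))
print([onz(p,*q,.0305).round(4) for q in px])
a=np.array([np.cos(r.x[2]),np.sin(r.x[2])]);print("nest1",r.x[:2]+.024*a)
```

```text
[ 0.46664479  0.23930091 -0.15624055] [-0.7 -0.1 -0.5  0.1  0.3  0.2  0.3 -0.   0.2 -0.   0.4 -0. ]
[array([0.4511, 0.14  , 0.0305]), array([0.4587, 0.1893, 0.0305]), array([0.4626, 0.2144, 0.0305]), array([0.4705, 0.2638, 0.0305]), array([0.4746, 0.2896, 0.0305]), array([0.4823, 0.3388, 0.0305])]
nest1 [0.49035245 0.23556638]
```

Run:
```python
from h import *
go([.50,-.2,.26],np.pi-.05)
print(ctrl.read_state()["q"].round(3))
```

```text
t 7.22 pos [0.4864 0.2336 0.1009] rot [-0.245 -3.13   0.004] F [-0.  -0.2  0.8] w 0.0857
shift mm (cur axes) [ -80.5 -426.6 -158.2] rows 11.08
turn deg [-0.14 -0.11 -6.07]
[-0.613  0.406  0.109  1.986 -0.061  0.756  0.947]
```

```bash
python3 -m inch '[[[-4,-18,-32],[0,0,0]],[[-4,-18,-32],[0,0,0]],[[-7,-32,-24],[0,0,0]],[[-7,-32,-22],[0,0,0]],[[-7,-36,-15],[0,0,0]]]'
python3 -m inch '[[[-7,-39,-11],[0,0,0]],[[-7,-39,-11],[0,0,0]],[[-7,-39,-11],[0,0,0]],[[-7,-39,0],[0,0,0]],[[-7,-39,0],[0,0,0]]]'
python3 -m inch '[[[-7,-39,0],[0,0,0]],[[-7,-38,0],[0,0,0]],[[-7,-19,0],[0,0,-6]],[[0,0,0],[0,0,0]]]'
python3 - <<'E'
from h import *
go([.50,-.2,.26],np.pi-.05)
p=ctrl.read_camera("wrist"); save(p,"w11"); np.save("w11.npy",p,allow_pickle=True)
print(ctrl.read_state()["q"].round(3))
E
```

```text
time: 7.63
eef_pos: [0.4966, 0.0948, 0.2312]
tool_rot: [0.242, 3.126, 0.004]
contact_force: [1.7, -0.2, -0.0]
gripper_width: 0.0855
time: 8.05
eef_pos: [0.4997, -0.1056, 0.2629]
tool_rot: [0.245, 3.126, -0.0]
contact_force: [-0.1, 1.1, 0.2]
gripper_width: 0.0855
time: 8.38
eef_pos: [0.5044, -0.208, 0.262]
tool_rot: [0.091, 3.137, -0.007]
contact_force: [-0.2, -0.3, 1.1]
gripper_width: 0.0852
t 8.38 pos [ 0.5044 -0.208   0.262 ] rot [ 0.091  3.137 -0.007] F [-0.2 -0.3  1.1] w 0.0852
shift mm (cur axes) [4.8 7.7 2. ] rows 0.22
turn deg [-0.26  0.21 -0.44]
[-0.013  0.23   0.385  1.828 -0.095  1.098  1.919]
```

View pics/w11.png

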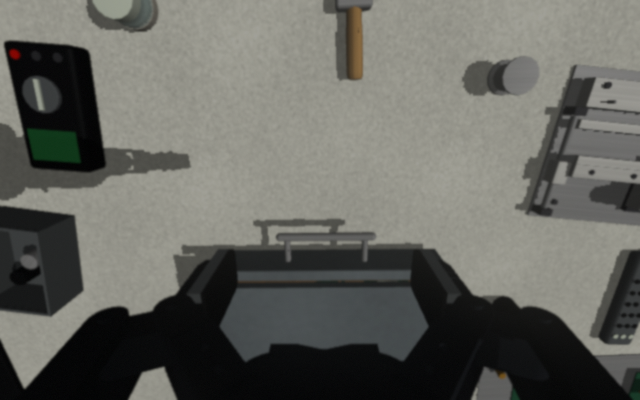

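Run:
```python
from h import *
p=np.load("w11.npy",allow_pickle=True).item()
a=onz(p,277,237,.050);b=onz(p,375,236,.050);print(a.round(4),b.round(4),((a+b)/2).round(4),np.linalg.norm(a-b),np.arctan2(-(b-a)[0],(b-a)[1]))
m=(a+b)/2
go([m[0],m[1],.15],np.pi/2-.05)
```

```text
[ 0.5953 -0.2747  0.05  ] [ 0.6009 -0.1481  0.05  ] [ 0.5981 -0.2114  0.05  ] 0.1266928656284401 -0.04379194940753359
t 8.43 pos [ 0.5046 -0.2045  0.2615] rot [ 9.000e-02  3.138e+00 -3.000e-03] F [0.1 0.4 0.6] w 0.0855
shift mm (cur axes) [-93.5  -1.3 111.8] rows 3.49
turn deg [3.000e-02 2.100e-01 8.958e+01]
```

```bash
python3 -m inch '[[[-31,-1,0],[0,0,0]],[[-31,0,0],[0,0,0]],[[-31,0,0],[0,0,0]],[[0,0,10],[0,0,7]],[[0,0,10],[0,0,7]]]'
python3 -m inch '[[[0,0,10],[0,0,7]],[[0,0,10],[0,0,7]],[[0,0,10],[0,0,7]],[[0,0,10],[0,0,7]],[[0,0,10],[0,0,7]]]' -0.4
python3 -m inch '[[[0,0,10],[0,0,7]],[[0,0,10],[0,0,7]],[[0,0,10],[0,0,7]],[[0,0,10],[0,0,7]],[[0,0,10],[0,0,7]]]' -0.4
python3 -m inch '[[[0,0,0],[0,0,5.5]],[[0,0,0],[0,0,0]]]'
python3 - <<'E'
from h import *
go([.5981,-.2114,.15],np.pi/2-.05)
p=ctrl.read_camera("wrist"); save(p,"w12"); np.save("w12.npy",p,allow_pickle=True)
E
```

```text
time: 8.85
eef_pos: [0.5999, -0.2044, 0.2405]
tool_rot: [0.466, 3.104, 0.0]
contact_force: [-0.3, 0.4, -0.8]
gripper_width: 0.0853
time: 9.27
eef_pos: [0.5981, -0.2045, 0.1903]
tool_rot: [1.381, 2.821, 0.002]
contact_force: [0.3, -0.0, -0.4]
gripper_width: 0.0597
time: 9.68
eef_pos: [0.5983, -0.2044, 0.1403]
tool_rot: [2.165, 2.276, 0.003]
contact_force: [-0.5, -0.3, -0.9]
gripper_width: 0.0596
time: 9.85
eef_pos: [0.5978, -0.2042, 0.1397]
tool_rot: [-2.267, -2.174, -0.0]
contact_force: [0.8, -0.0, -0.0]
gripper_width: 0.0597
t 9.85 pos [ 0.5978 -0.2042  0.1397] rot [-2.267 -2.174 -0.   ] F [ 0.8 -0.  -0. ] w 0.0597
shift mm (cur axes) [ -7.2   0.6 -10.3] rows 0.3
turn deg [-0.03 -0.03  0.48]
```

View pics/w12.png

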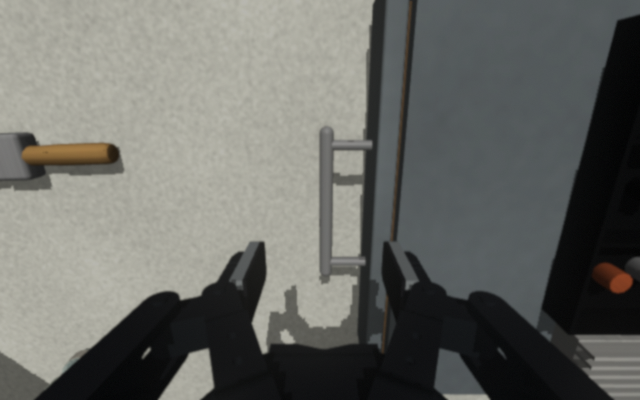

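```bash
python3 - <<'E'
from h import *
p=np.load("w12.npy",allow_pickle=True).item()
for c in ((326,140),(325.5,270)): print(onz(p,*c,.050).round(4))
E
python3 -m inch '[[[-7,0,30],[0,0,0]],[[0,0,25],[0,0,0]],[[0,0,0],[0,0,0]]]' 0.3
python3 - <<'E'
from h import *
st()
p=ctrl.read_camera("wrist"); save(p,"w13")
for c in ((326,140),(325.5,270)): print(onz(p,*c,.050).round(4))
E
```

```text
[ 0.6021 -0.1572  0.05  ]
[ 0.5973 -0.2704  0.05  ]
time: 10.15
eef_pos: [0.5947, -0.2109, 0.0813]
tool_rot: [-2.259, -2.173, 0.004]
contact_force: [0.2, 1.8, -0.4]
gripper_width: 0.0298
t 10.15 pos [ 0.5947 -0.2109  0.0813] rot [-2.259 -2.173  0.004] F [ 0.2  1.8 -0.4] w 0.0298
[ 0.5986 -0.1562  0.05  ]
[ 0.5952 -0.2409  0.05  ]
```

View pics/w13.png

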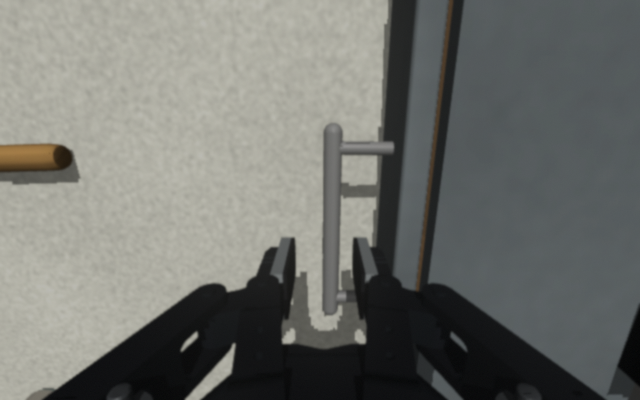

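```bash
python3 -m inch '[[[0,5,0],[0,0,0]],[[0,0,0],[0,0,0]]]'
python3 - <<'E'
from h import *
s=st()
p=ctrl.read_camera("wrist"); save(p,"w14",(240,110,400,330),2.5)
E
```

```text
time: 10.37
eef_pos: [0.6042, -0.2133, 0.0869]
tool_rot: [2.263, 2.174, 0.004]
contact_force: [-0.3, 0.1, 1.5]
gripper_width: 0.03
t 10.37 pos [ 0.6042 -0.2133  0.0869] rot [2.263 2.174 0.004] F [-0.3  0.1  1.5] w 0.03
```

View pics/w14.png

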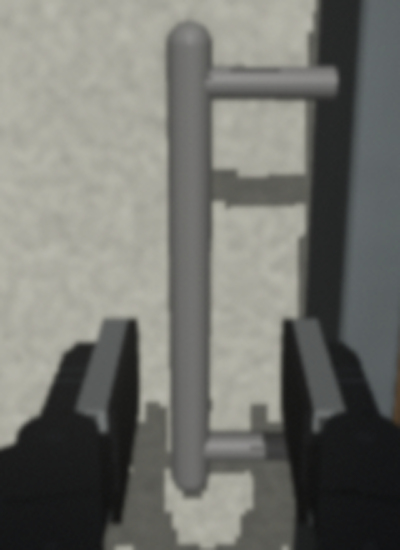

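```bash
python3 -m inch '[[[0,-3.5,0],[0,0,0]],[[0,0,0],[0,0,0]],[[0,0,0],[0,0,0]]]'
python3 - <<'E'
from h import *
s=st()
p=ctrl.read_camera("wrist"); save(p,"w15",(240,110,400,330),2.5)
E
```

```text
time: 10.67
eef_pos: [0.5982, -0.213, 0.0855]
tool_rot: [2.267, 2.174, 0.001]
contact_force: [-0.1, 0.1, 0.7]
gripper_width: 0.0303
t 10.67 pos [ 0.5982 -0.213   0.0855] rot [2.267e+00 2.174e+00 1.000e-03] F [-0.1  0.1  0.7] w 0.0303
```

View pics/w15.png

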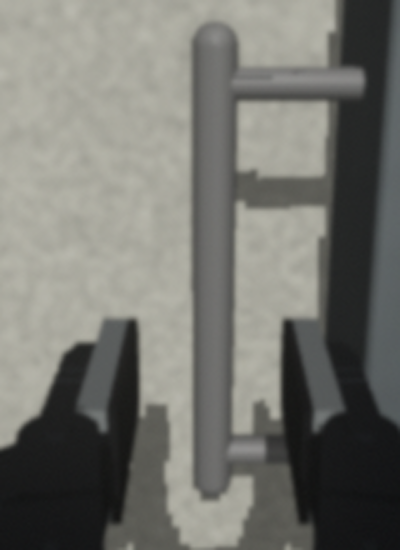

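```bash
python3 -m inch '[[[0,0,25],[0,0,0]],[[0,0,20],[0,0,0]],[[0,0,8],[0,0,0]],[[0,0,0],[0,0,0]],[[0,0,0],[0,0,0]]]'
python3 - <<'E'
from h import *
s=st()
p=ctrl.read_camera("wrist"); save(p,"w16",(240,110,400,330),2.5)
E
```

```text
time: 11.13
eef_pos: [0.5984, -0.2131, 0.0319]
tool_rot: [2.267, 2.175, -0.0]
contact_force: [0.8, -0.3, -0.3]
gripper_width: 0.0297
t 11.13 pos [ 0.5984 -0.2131  0.0319] rot [ 2.267  2.175 -0.   ] F [ 0.8 -0.3 -0.3] w 0.0297
```

View pics/w16.png

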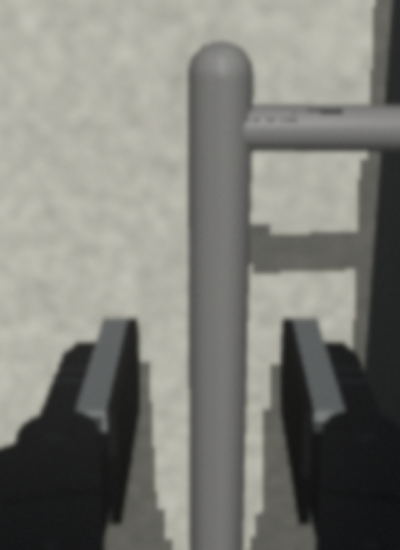

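```bash
python3 -m inch '[[[0,0,0],[0,0,0]],[[0,0,0],[0,0,0]],[[0,0,0],[0,0,0]]]' 1 40
python3 -m inch '[[[0,-5,0],[0,0,0]],[[0,-15,0],[0,0,0]],[[0,-20,0],[0,0,0]],[[0,-20,0],[0,0,0]],[[0,-20,0],[0,0,0]]]'
python3 -m inch '[[[0,-20,0],[0,0,0]],[[0,-20,0],[0,0,0]],[[0,-20,0],[0,0,0]],[[0,-15,0],[0,0,0]],[[0,-7,0],[0,0,0]]]'
python3 -m inch '[[[0,0,0],[0,0,0]],[[0,0,0],[0,0,0]]]'
```

```text
time: 11.43
eef_pos: [0.5988, -0.2132, 0.0326]
tool_rot: [2.266, 2.174, 0.001]
contact_force: [1.0, -0.1, 1.8]
gripper_width: 0.0096
time: 11.85
eef_pos: [0.5185, -0.2095, 0.0325]
tool_rot: [2.265, 2.174, 0.003]
contact_force: [1.9, 0.7, 2.4]
gripper_width: 0.0094
time: 12.27
eef_pos: [0.4344, -0.2056, 0.0324]
tool_rot: [-2.267, -2.172, -0.002]
contact_force: [1.3, 1.5, 3.5]
gripper_width: 0.0092
time: 12.43
eef_pos: [0.4355, -0.2056, 0.0324]
tool_rot: [-2.267, -2.173, -0.002]
contact_force: [-0.8, 1.4, 6.3]
gripper_width: 0.0098
```

```bash
python3 -m inch '[[[0,0,0],[0,0,0]],[[0,0,0],[0,0,0]],[[0,0,-10],[0,0,0]],[[0,0,-30],[0,0,0]],[[0,0,-40],[0,0,0]]]' 0.3
python3 -m inch '[[[0,5,-40],[0,0,0]],[[5,25,-30],[0,0,0]],[[5,30,-30],[0,0,0]],[[5,30,-30],[0,0,0]],[[0,0,0],[0,0,0]]]' -1
python3 - <<'E'
from h import *
s=st()
p=ctrl.read_camera("wrist"); save(p,"w17"); np.save("w17.npy",p,allow_pickle=True)
for b in ctrl.trace("board_a_mid",p): print(np.round(b["bbox"],1),b["conf"],b["region"].sum())
p=ctrl.read_camera("top"); save(p,"t17",(330,90,470,230),5); np.save("t17.npy",p,allow_pickle=True)
E
```

```text
time: 12.85
eef_pos: [0.4341, -0.2056, 0.1111]
tool_rot: [-2.264, -2.171, 0.007]
contact_force: [1.9, 0.4, 0.7]
gripper_width: 0.0297
time: 13.27
eef_pos: [0.5337, -0.1945, 0.2467]
tool_rot: [2.252, 2.173, 0.011]
contact_force: [-0.1, -0.1, -0.5]
gripper_width: 0.0852
t 13.27 pos [ 0.5337 -0.1945  0.2467] rot [2.252 2.173 0.011] F [-0.1 -0.1 -0.5] w 0.0852
[326.8 103.8  59.1  60.9] 0.64 2918
```

View pics/w17.png

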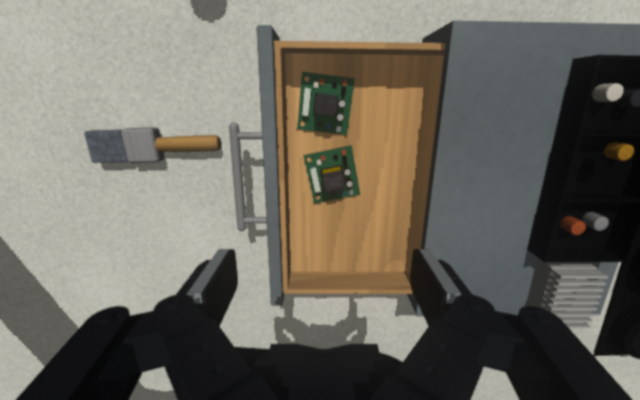

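View pics/t17.png

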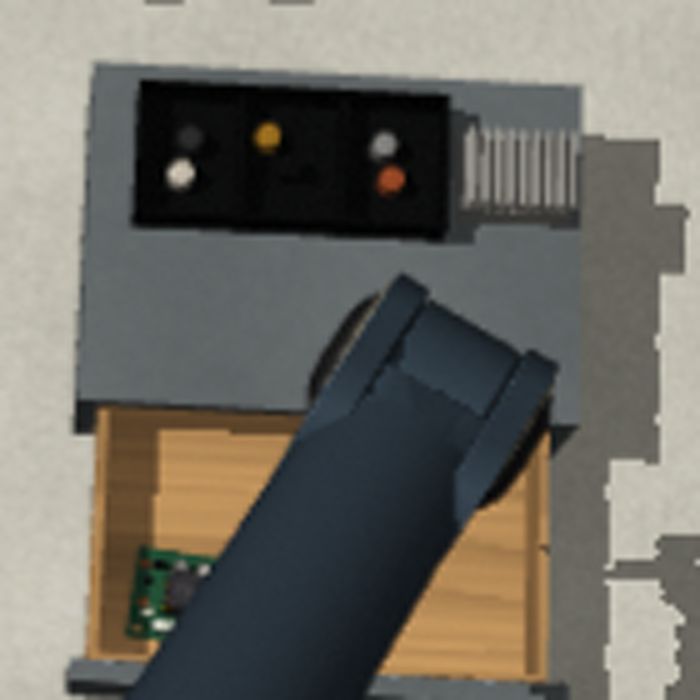

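Run:
```python
from h import *
p=np.load("w17.npy",allow_pickle=True).item()
save(p,"w17b",(280,60,380,215),5.1/1.4)
```

```text
(no output)
```

View pics/w17b.png

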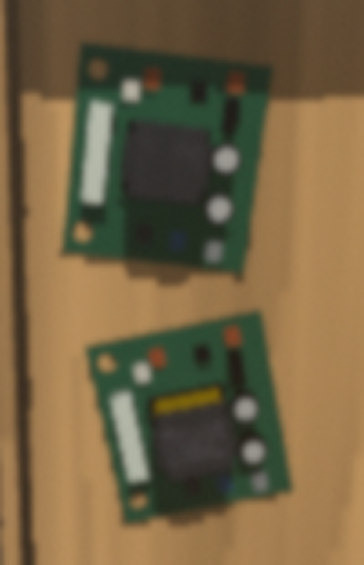

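```bash
cat >> h.py <<'E'
from scipy.optimize import least_squares
def fitboard(p,corners,z,guess):
    # corners order (-x,+y),(+x,+y),(+x,-y),(-x,-y)
    B=np.array([[-.03,.032],[.03,.032],[.03,-.032],[-.03,-.032]]); px=np.array(corners,float)
    def f(a):
        c,s=np.cos(a[2]),np.sin(a[2])
        return np.concatenate([proj(p,[a[0]+c*b[0]-s*b[1],a[1]+s*b[0]+c*b[1],z]) for b in B])-px.ravel()
    r=least_squares(f,guess,x_scale=[.01,.01,.1]); return r.x,r.fun
E
python3 - <<'E'
from h import *
p=np.load("w17.npy",allow_pickle=True).item()
k=3.643
for C,g in (([(84,43),(270,67),(242,278),(62,252)],[.5,-.14,0]),([(88,347),(260,312),(293,490),(125,523)],[.5,-.22,0])):
    C=np.array(C)/k+[280,60]; a,r=fitboard(p,C,.025,g); print(a.round(4),r.round(1))
    go([a[0],a[1],.12],np.pi+a[2])
E
```

```text
[ 0.5415 -0.1252 -0.1609] [-0.8 -0.1  0.9  0.5  0.2 -0.6 -0.4  0.2]
t 13.42 pos [ 0.5246 -0.1952  0.2401] rot [-2.267e+00 -2.174e+00  1.000e-03] F [ 0.  -0.3 -0.3] w 0.0856
shift mm (cur axes) [ 70.6  14.1 120.1] rows 3.36
turn deg [-6.000e-02 -5.000e-02 -8.317e+01]
[ 0.5479 -0.2098  0.1641] [-0.7 -0.   0.6 -0.3  0.1  0.2  0.   0.2]
t 13.42 pos [ 0.5246 -0.1952  0.2401] rot [-2.267e+00 -2.174e+00  1.000e-03] F [ 0.  -0.3 -0.3] w 0.0856
shift mm (cur axes) [-13.7  24.1 120.1] rows 2.96
turn deg [-5.0000e-02 -6.0000e-02 -1.0179e+02]
```

```bash
python3 -m inch '[[[35,7,0],[0,0,0]],[[35,7,0],[0,0,0]],[[0,0,10],[0,0,-7]],[[0,0,10],[0,0,-7]],[[0,0,10],[0,0,-7]]]' -1
python3 -m inch '[[[0,0,10],[0,0,-7]],[[0,0,10],[0,0,-7]],[[0,0,10],[0,0,-7]],[[0,0,10],[0,0,-7]],[[0,0,10],[0,0,-7]]]' -0.1
python3 -m inch '[[[0,0,10],[0,0,-7]],[[0,0,10],[0,0,-7]],[[0,0,10],[0,0,-7]],[[0,0,0],[0,0,-6]],[[0,0,0],[0,0,0]]]' -0.1
python3 -m inch '[[[0,0,0],[0,0,0]],[[0,0,0],[0,0,0]]]' -0.1
python3 - <<'E'
from h import *
s=st();print(s["q"].round(2))
p=ctrl.read_camera("wrist"); save(p,"w18",(160,100,480,340),2.5); np.save("w18.npy",p,allow_pickle=True)
E
```

```text
time: 13.83
eef_pos: [0.5403, -0.1252, 0.2086]
tool_rot: [-1.823, -2.555, 0.003]
contact_force: [0.1, -1.2, 0.1]
gripper_width: 0.0858
time: 14.25
eef_pos: [0.5397, -0.1263, 0.1585]
tool_rot: [-0.973, -2.983, 0.001]
contact_force: [0.1, 0.5, -0.1]
gripper_width: 0.0467
time: 14.67
eef_pos: [0.5394, -0.1263, 0.1286]
tool_rot: [-0.257, -3.126, -0.0]
contact_force: [-0.8, -0.4, 0.7]
gripper_width: 0.047
time: 14.83
eef_pos: [0.5414, -0.1262, 0.1301]
tool_rot: [-0.262, -3.13, 0.0]
contact_force: [-0.1, 0.4, -0.8]
gripper_width: 0.0473
t 14.83 pos [ 0.5414 -0.1262  0.1301] rot [-0.262 -3.13   0.   ] F [-0.1  0.4 -0.8] w 0.0473
[-0.15  0.41  0.39  1.94 -0.21  0.84  1.75]
```

View pics/w18.png

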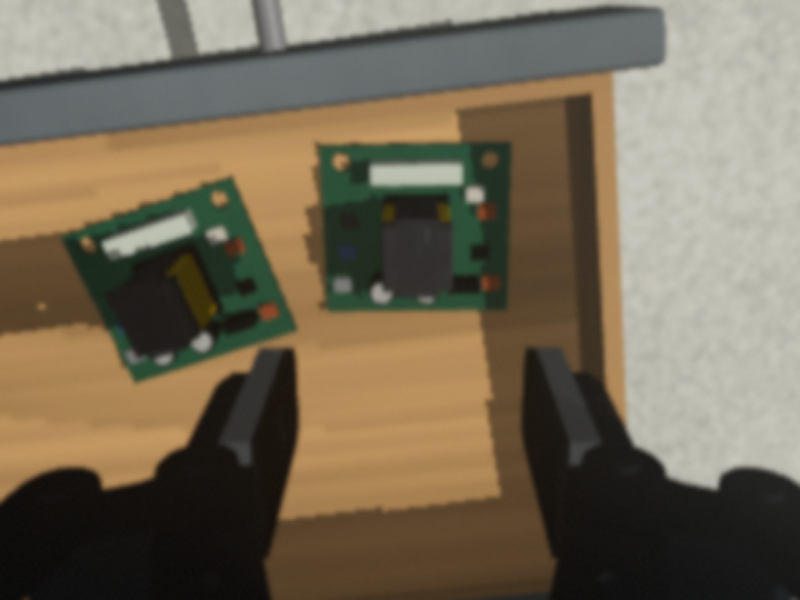

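Run:
```python
from h import *
p=np.load("w18.npy",allow_pickle=True).item()
C=np.array([(511,143),(507,310),(326,310),(318,143)])/2.5+[160,100]
a,r=fitboard(p,C,.025,[.54,-.12,-.16]); print(a.round(4),r.round(1))
go([a[0],a[1],.039],np.pi+a[2])
```

```text
[ 0.5411 -0.124  -0.1596] [ 0.2 -0.3 -0.5 -0.2 -0.   0.2  0.3  0.2]
t 14.88 pos [ 0.5418 -0.1261  0.1303] rot [-0.261 -3.13   0.   ] F [-0.1  0.4 -0.9] w 0.0474
shift mm (cur axes) [ 0.9  2.  91.3] rows 2.19
turn deg [-0.01 -0.03 -0.38]
```

```bash
python3 -m inch '[[[1,2,25],[0,0,0]],[[0,0,25],[0,0,0]],[[0,0,25],[0,0,0]],[[0,0,14],[0,0,0]],[[0,0,0],[0,0,0]]]' 0
python3 - <<'E'
from h import *
s=st()
p=ctrl.read_camera("wrist"); save(p,"w19",(160,100,480,340),2.5)
E
```

```text
time: 15.3
eef_pos: [0.5393, -0.123, 0.0385]
tool_rot: [-0.258, -3.125, -0.0]
contact_force: [-0.7, 0.1, 0.9]
gripper_width: 0.0427
t 15.3 pos [ 0.5393 -0.123   0.0385] rot [-0.258 -3.125 -0.   ] F [-0.7  0.1  0.9] w 0.0427
```

View pics/w19.png

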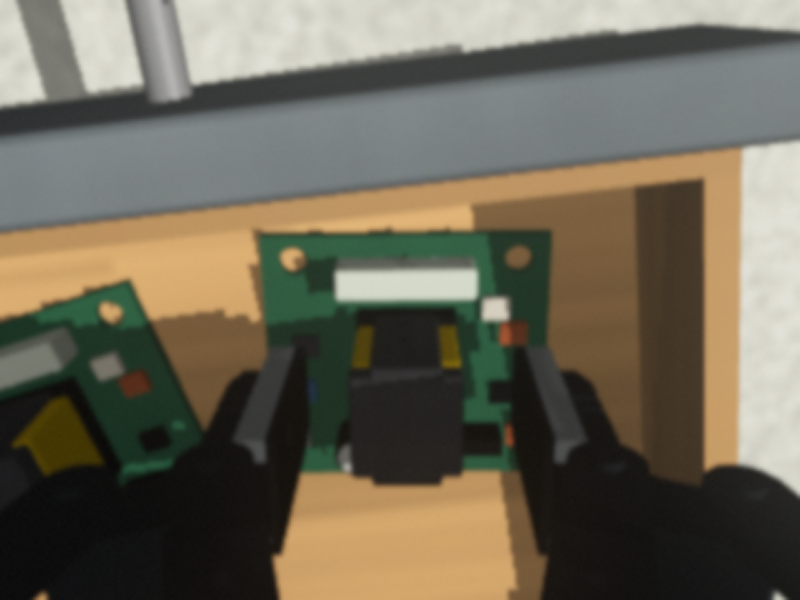

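```bash
python3 -m inch '[[[0,0,0],[0,0,0]],[[0,0,0],[0,0,0]],[[0,0,0],[0,0,0]],[[0,0,0],[0,0,0]]]' 1 80
python3 -m inch '[[[0,0,-10],[0,0,0]],[[0,0,-25],[0,0,0]],[[0,0,-35],[0,0,0]],[[0,0,-30],[0,0,0]],[[0,0,0],[0,0,0]]]'
python3 -m inch '[[[0,0,0],[0,0,0]],[[0,0,0],[0,0,0]]]'
python3 - <<'E'
from h import *
s=st()
p=ctrl.read_camera("wrist"); save(p,"w20",(160,100,480,340),2.5);np.save("w20.npy",p,allow_pickle=True)
E
```

```text
time: 15.68
eef_pos: [0.543, -0.1239, 0.0429]
tool_rot: [0.257, 3.128, -0.0]
contact_force: [-0.2, 0.1, 5.4]
gripper_width: 0.0201
time: 16.1
eef_pos: [0.5453, -0.1248, 0.1477]
tool_rot: [0.257, 3.12, -0.0]
contact_force: [1.0, -0.2, -0.9]
gripper_width: 0.0195
time: 16.27
eef_pos: [0.5408, -0.1232, 0.141]
tool_rot: [-0.257, -3.13, -0.001]
contact_force: [0.6, 0.2, -1.9]
gripper_width: 0.0196
t 16.27 pos [ 0.5408 -0.1232  0.141 ] rot [-2.57e-01 -3.13e+00 -1.00e-03] F [ 0.6  0.2 -1.9] w 0.0196
```

View pics/w20.png

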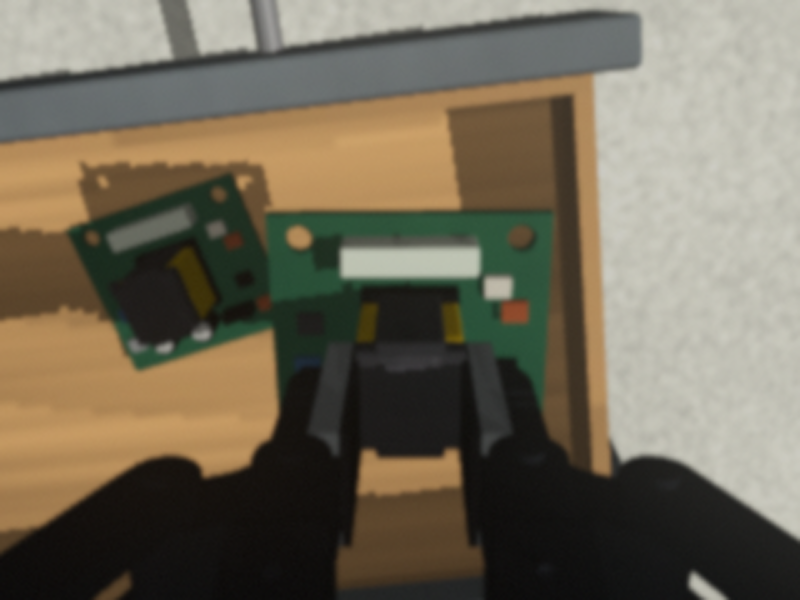

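```bash
cat >> h.py <<'E'
def camtool(p,s):
    A=np.eye(4);A[:3,:3]=R.from_rotvec(s["tool_rot"]).as_matrix();A[:3,3]=s["eef_pos"]
    return np.linalg.inv(A)@np.array(p["T"])
E
python3 - <<'E'
from h import *
for i in range(3):
    s=ctrl.read_state(); p=ctrl.read_camera("wrist"); M=camtool(p,s); print(M[:3,3].round(4),R.from_matrix(M[:3,:3]).as_rotvec().round(4))
for u in (279.6,368.4):
    o,d=ray(p,u,194.8); o=M[:3,3]; dc=np.array(p["T"])[:3,:3].T@d
    d=M[:3,:3]@dc
    for depth in (.166,.1696): print("tool pt",(o+d*depth).round(4))
st()
E
```

```text
[ 7.680e-02 -1.000e-04 -1.422e-01] [-0.2407 -0.2407  1.5568]
[ 7.680e-02 -1.000e-04 -1.422e-01] [-0.2407 -0.2408  1.5568]
[ 7.680e-02 -1.000e-04 -1.422e-01] [-0.2407 -0.2408  1.5568]
tool pt [ 0.0263 -0.0243  0.0159]
tool pt [ 0.0252 -0.0248  0.0193]
tool pt [0.0263 0.0246 0.0159]
tool pt [0.0252 0.0252 0.0194]
t 16.47 pos [ 0.5407 -0.1234  0.1399] rot [-0.257 -3.128 -0.   ] F [-0.3 -0.  -2.1] w 0.0199
```

Run:
```python
from h import *
go([.4916,.2354,.13],np.pi-.154)
```

```text
t 16.47 pos [ 0.5407 -0.1234  0.1399] rot [-0.257 -3.128 -0.   ] F [-0.3 -0.  -2.1] w 0.0199
shift mm (cur axes) [106.9 346.   10.2] rows 8.69
turn deg [-0.01 -0.17 -0.56]
```

```bash
python3 -m inch '[[[3,10,0],[0,0,0]],[[8,25,0],[0,0,0]],[[11,35,0],[0,0,0]],[[11,35,0],[0,0,0]],[[11,35,0],[0,0,0]]]'
python3 -m inch '[[[11,35,0],[0,0,0]],[[11,35,0],[0,0,0]],[[11,35,0],[0,0,0]],[[11,35,0],[0,0,-0.5]],[[10,32,0],[0,0,0]]]'
python3 -m inch '[[[8,23,0],[0,0,0]],[[3,11,0],[0,0,0]],[[0,0,0],[0,0,0]],[[0,0,0],[0,0,0]],[[0,0,0],[0,0,0]]]'
python3 - <<'E'
from h import *
go([.4916,.2354,.10],np.pi-.154)
p=ctrl.read_camera("wrist"); save(p,"w21",(120,60,520,340),2);np.save("w21.npy",p,allow_pickle=True)
E
```

```text
time: 16.88
eef_pos: [0.5201, 0.0236, 0.1408]
tool_rot: [-0.258, -3.13, -0.0]
contact_force: [0.9, 0.5, -1.3]
gripper_width: 0.0194
time: 17.3
eef_pos: [0.494, 0.2032, 0.1408]
tool_rot: [-0.24, -3.131, -0.0]
contact_force: [0.0, -0.3, -1.4]
gripper_width: 0.0197
time: 17.72
eef_pos: [0.4903, 0.2331, 0.1411]
tool_rot: [-0.248, -3.132, 0.002]
contact_force: [-0.2, -0.6, -1.3]
gripper_width: 0.02
t 17.72 pos [0.4903 0.2331 0.1411] rot [-2.480e-01 -3.132e+00  2.000e-03] F [-0.2 -0.6 -1.3] w 0.02
shift mm (cur axes) [-1.   2.6 41.1] rows 0.99
turn deg [-0.09 -0.01 -0.23]
```

View pics/w21.png

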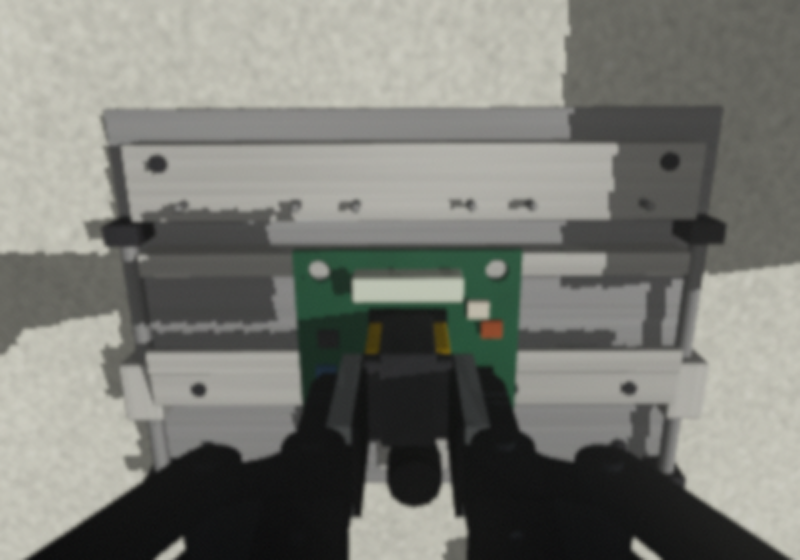

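```bash
python3 -m inch '[[[-1,2.5,25],[0,0,-0.2]],[[0,0,30],[0,0,0]],[[0,0,25],[0,0,0]],[[0,0,0],[0,0,0]],[[0,0,0],[0,0,0]]]'
python3 -m inch '[[[0,0,0],[0,0,0]],[[0,0,0],[0,0,0]]]'
python3 - <<'E'
from h import *
go([.4916,.2354,.06],np.pi-.154)
p=ctrl.read_camera("wrist"); save(p,"w22",(220,130,430,270),3.8);np.save("w22.npy",p,allow_pickle=True)
E
```

```text
time: 18.18
eef_pos: [0.4911, 0.2356, 0.0607]
tool_rot: [-0.242, -3.13, 0.003]
contact_force: [-0.2, -0.6, -1.7]
gripper_width: 0.0198
time: 18.35
eef_pos: [0.4929, 0.2377, 0.0631]
tool_rot: [0.239, 3.13, 0.003]
contact_force: [0.3, 0.2, -0.7]
gripper_width: 0.0198
t 18.35 pos [0.4929 0.2377 0.0631] rot [2.39e-01 3.13e+00 3.00e-03] F [ 0.3  0.2 -0.7] w 0.0198
shift mm (cur axes) [ 0.9 -2.5  3.1] rows 0.1
turn deg [0.12 0.15 0.07]
```

View pics/w22.png

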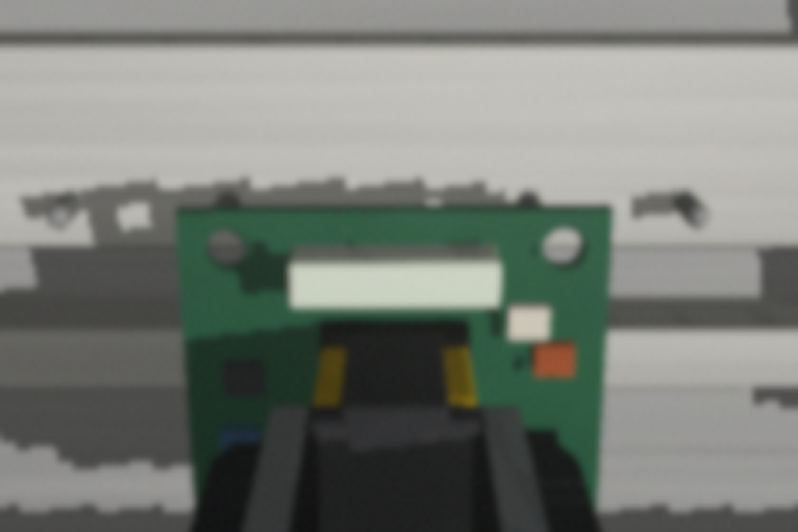

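```bash
for i in 1 2 3; do python3 -m inch '[[[0,0,0],[0,0,0]],[[0,0,0],[0,0,0]],[[0,0,0],[0,0,0]],[[0,0,0],[0,0,0]]]' | sed -n 1,4p; done
python3 - <<'E'
from h import *
for i in range(4):
  go([.4916,.2354,.06],np.pi-.154); p=ctrl.read_camera("wrist")
E
```

```text
time: 18.73
eef_pos: [0.4914, 0.2379, 0.0617]
tool_rot: [0.237, 3.132, 0.001]
contact_force: [0.0, -0.2, -1.4]
time: 19.07
eef_pos: [0.4913, 0.2377, 0.0612]
tool_rot: [-0.238, -3.132, 0.0]
contact_force: [0.1, 0.6, -0.6]
time: 19.4
eef_pos: [0.4913, 0.2377, 0.0613]
tool_rot: [-0.238, -3.133, -0.0]
contact_force: [0.8, 0.0, -2.0]
t 19.4 pos [0.4913 0.2377 0.0613] rot [-0.238 -3.133 -0.   ] F [ 0.8  0.  -2. ] w 0.0199
shift mm (cur axes) [-0.6 -2.3  1.3] rows 0.06
turn deg [ 0.   -0.    0.14]
t 19.45 pos [0.4913 0.2377 0.0613] rot [-0.238 -3.132 -0.   ] F [ 0.3 -0.6 -1.6] w 0.0196
shift mm (cur axes) [-0.6 -2.2  1.3] rows 0.06
turn deg [ 0.   -0.01  0.14]
t 19.5 pos [0.4913 0.2377 0.0613] rot [-0.238 -3.133 -0.   ] F [ 0.5 -0.1 -1.9] w 0.0198
shift mm (cur axes) [-0.7 -2.3  1.3] rows 0.06
turn deg [ 0.   -0.    0.14]
t 19.55 pos [0.4913 0.2377 0.0613] rot [-0.238 -3.133 -0.   ] F [ 0.1 -0.5 -1.8] w 0.0203
shift mm (cur axes) [-0.6 -2.3  1.3] rows 0.06
turn deg [ 0.   -0.    0.14]
```

```bash
python3 -m inch '[[[-0.6,-2.3,0],[0,0,0.1]],[[0,0,0],[0,0,0]],[[0,0,0],[0,0,0]],[[0,0,0],[0,0,0]],[[0,0,0],[0,0,0]]]';python3 -m inch '[[[0,0,0],[0,0,0]],[[0,0,0],[0,0,0]],[[0,0,0],[0,0,0]]]'
python3 - <<'E'
from h import *
go([.4916,.2354,.06],np.pi-.154)
p=ctrl.read_camera("wrist"); save(p,"w23",(230,170,410,210),4.4);np.save("w23.npy",p,allow_pickle=True)
E
```

```text
time: 20.02
eef_pos: [0.4916, 0.2354, 0.0613]
tool_rot: [0.241, 3.132, 0.0]
contact_force: [0.0, 0.2, -0.3]
gripper_width: 0.0195
time: 20.27
eef_pos: [0.4916, 0.2354, 0.0613]
tool_rot: [0.24, 3.132, 0.0]
contact_force: [-1.1, -0.3, -1.5]
gripper_width: 0.0198
t 20.27 pos [0.4916 0.2354 0.0613] rot [0.24  3.132 0.   ] F [-1.1 -0.3 -1.5] w 0.0198
shift mm (cur axes) [-0.  -0.   1.3] rows 0.03
turn deg [0.01 0.   0.05]
```

View pics/w23.png

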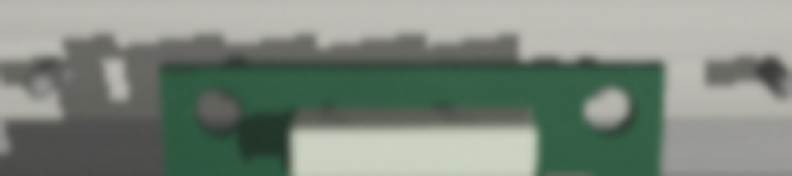

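Run:
```python
from h import *
p=np.load("w23.npy",allow_pickle=True).item()
t=-.1545
pm=np.array([.4666,.2393])
for s in (-.051,.051):
    print(proj(p,[pm[0]-np.sin(t)*s,pm[1]+np.cos(t)*s,.0305]).round(1))
print("seen",230+42/4.4,170+82/4.4,230+783/4.4,170+86/4.4)
# hole world position for top z of board .0613-.0175
for zt in (.0425,.044,.0455):
    a=onz(p,230+218/4.4,170+110/4.4,zt);b=onz(p,230+608/4.4,170+108/4.4,zt); m=(a+b)/2;d=(m[:2]-pm);print(zt,m.round(4),np.linalg.norm(a-b).round(4),"off cradle x,y",(d@[np.cos(t),np.sin(t)]).round(4),(d@[-np.sin(t),np.cos(t)]).round(4))
```

```text
[238.7 188.7]
[408.8 189. ]
seen 239.54545454545453 188.63636363636363 407.95454545454544 189.54545454545453
0.0425 [0.4665 0.2394 0.0425] 0.0498 off cradle x,y -0.0001 0.0
0.044 [0.466  0.2394 0.044 ] 0.0493 off cradle x,y -0.0006 0.0
0.0455 [0.4655 0.2395 0.0455] 0.0488 off cradle x,y -0.0011 0.0
```

```bash
python3 -m inch '[[[-0.3,0,5],[0,0,0]],[[0,0,4],[0,0,0]],[[0,0,4],[0,0,0]],[[0,0,0],[0,0,0]],[[0,0,0],[0,0,0]]]';python3 -m inch '[[[0,0,0],[0,0,0]],[[0,0,0],[0,0,0]],[[0,0,0],[0,0,0]]]'
python3 - <<'E'
from h import *
st()
p=ctrl.read_camera("wrist"); save(p,"w24",(220,130,430,270),3.8);np.save("w24.npy",p,allow_pickle=True)
E
```

```text
time: 20.73
eef_pos: [0.4916, 0.2351, 0.0478]
tool_rot: [-0.241, -3.132, 0.001]
contact_force: [0.5, -0.4, -1.4]
gripper_width: 0.0197
time: 20.98
eef_pos: [0.492, 0.2354, 0.0485]
tool_rot: [0.241, 3.132, 0.001]
contact_force: [-0.1, -0.2, -1.5]
gripper_width: 0.02
t 20.98 pos [0.492  0.2354 0.0485] rot [2.410e-01 3.132e+00 1.000e-03] F [-0.1 -0.2 -1.5] w 0.02
```

View pics/w24.png

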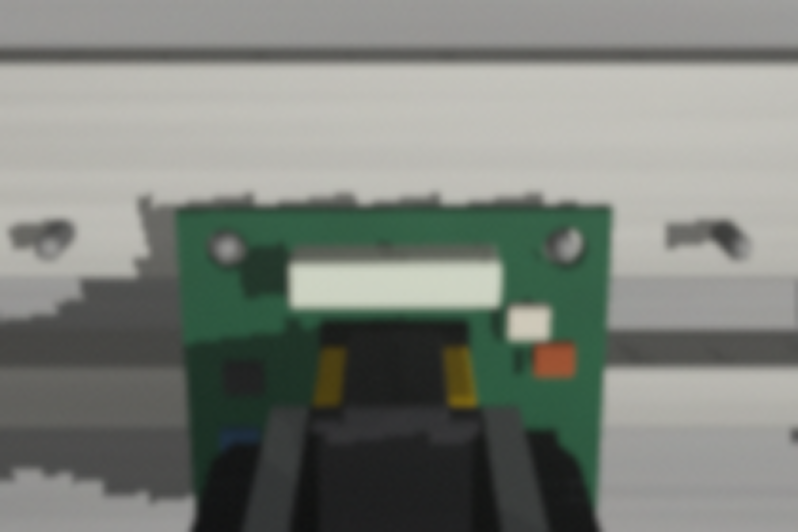

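```bash
python3 -m inch '[[[0,0,2],[0,0,0]],[[0,0,2],[0,0,0]],[[0,0,0],[0,0,0]],[[0,0,0],[0,0,0]],[[0,0,0],[0,0,0]]]';python3 -m inch '[[[0,0,1.5],[0,0,0]],[[0,0,0],[0,0,0]],[[0,0,0],[0,0,0]],[[0,0,0],[0,0,0]]]'
```

```text
time: 21.45
eef_pos: [0.4918, 0.2353, 0.0442]
tool_rot: [-0.24, -3.132, 0.0]
contact_force: [0.7, 1.0, -1.6]
gripper_width: 0.0199
time: 21.78
eef_pos: [0.4921, 0.2355, 0.043]
tool_rot: [0.241, 3.132, 0.001]
contact_force: [0.8, 0.3, 0.1]
gripper_width: 0.0199
```

```bash
python3 -m inch '[[[0,0,1],[0,0,0]],[[0,0,0],[0,0,0]],[[0,0,0],[0,0,0]],[[0,0,0],[0,0,0]]]';python3 -m inch '[[[0,0,0],[0,0,0]],[[0,0,0],[0,0,0]],[[0,0,0],[0,0,0]],[[0,0,0],[0,0,0]]]' 0
python3 -m inch '[[[0,0,-5],[0,0,0]],[[0,0,-20],[0,0,0]],[[0,0,-35],[0,0,0]],[[0,0,-35],[0,0,0]],[[0,0,0],[0,0,0]]]' 
python3 -m inch '[[[0,0,0],[0,0,0]],[[0,0,0],[0,0,0]],[[0,0,0],[0,0,0]],[[0,0,0],[0,0,0]],[[0,0,0],[0,0,0]]]'
python3 - <<'E'
from h import *
st()
p=ctrl.read_camera("wrist"); save(p,"w25",(120,60,520,340),2);np.save("w25.npy",p,allow_pickle=True)
E
```

```text
time: 22.12
eef_pos: [0.4921, 0.2355, 0.0429]
tool_rot: [0.24, 3.132, 0.001]
contact_force: [-2.4, -0.6, 8.3]
gripper_width: 0.0199
time: 22.45
eef_pos: [0.4917, 0.2353, 0.0417]
tool_rot: [-0.24, -3.132, 0.0]
contact_force: [0.7, -0.3, 0.6]
gripper_width: 0.0427
time: 22.87
eef_pos: [0.496, 0.237, 0.1433]
tool_rot: [0.241, 3.122, 0.011]
contact_force: [0.3, 0.5, -0.0]
gripper_width: 0.0425
time: 23.28
eef_pos: [0.4912, 0.235, 0.1357]
tool_rot: [-0.24, -3.131, 0.002]
contact_force: [0.7, -0.6, -0.9]
gripper_width: 0.0425
t 23.28 pos [0.4912 0.235  0.1357] rot [-2.400e-01 -3.131e+00  2.000e-03] F [ 0.7 -0.6 -0.9] w 0.0425
```

View pics/w25.png

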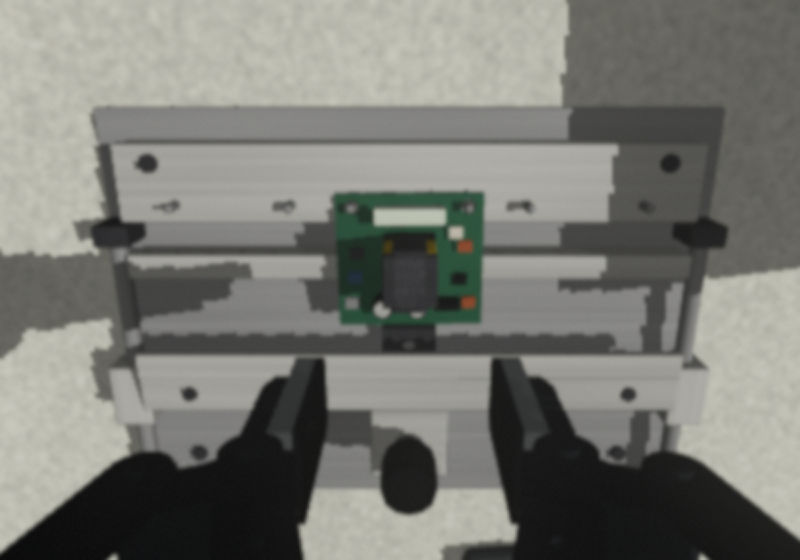

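Run:
```python
from h import *
go([.548,-.21,.15],np.pi+.164)
```

```text
t 23.33 pos [0.4914 0.235  0.1359] rot [-2.410e-01 -3.131e+00  2.000e-03] F [-0.4  0.1  0.4] w 0.0428
shift mm (cur axes) [-123.9 -431.2  -13.8] rows 10.76
turn deg [ -0.06  -0.09 -18.18]
```

```bash
python3 -m inch '[[[-11,-37,-4],[0,0,0]],[[-11,-38,-5],[0,0,0]],[[-11,-38,-5],[0,0,0]],[[-11,-38,0],[0,0,0]],[[-11,-38,0],[0,0,0]]]' -0.1
python3 -m inch '[[[-11,-38,0],[0,0,0]],[[-11,-38,0],[0,0,0]],[[-11,-38,0],[0,0,0]],[[-11,-38,0],[0,0,0]],[[-11,-38,0],[0,0,0]]]'
python3 -m inch '[[[-11,-38,0],[0,0,0]],[[-3,-14,0],[0,0,0]],[[0,0,0],[0,0,-6]],[[0,0,0],[0,0,-6]],[[0,0,0],[0,0,-6.2]]]'
python3 -m inch '[[[0,0,0],[0,0,0]],[[0,0,0],[0,0,0]],[[0,0,0],[0,0,0]],[[0,0,0],[0,0,0]],[[0,0,0],[0,0,0]]]'
python3 - <<'E'
from h import *
st()
p=ctrl.read_camera("wrist"); save(p,"w26",(160,100,480,340),2.5);np.save("w26.npy",p,allow_pickle=True)
p=ctrl.read_camera("top"); save(p,"t26",(170,130,470,250),2.6)
E
```

```text
time: 23.75
eef_pos: [0.5174, 0.0384, 0.1508]
tool_rot: [0.24, 3.132, 0.0]
contact_force: [0.6, 0.1, -0.8]
gripper_width: 0.0467
time: 24.17
eef_pos: [0.5424, -0.1579, 0.1504]
tool_rot: [-0.24, -3.132, -0.0]
contact_force: [0.8, -0.3, -0.4]
gripper_width: 0.0469
time: 24.58
eef_pos: [0.5482, -0.2102, 0.15]
tool_rot: [0.264, -3.129, -0.0]
contact_force: [-0.1, -0.4, 0.6]
gripper_width: 0.0468
time: 25.0
eef_pos: [0.5486, -0.2094, 0.1507]
tool_rot: [0.257, -3.131, 0.0]
contact_force: [-0.6, -0.4, -0.1]
gripper_width: 0.047
t 25.0 pos [ 0.5486 -0.2094  0.1507] rot [ 0.257 -3.131  0.   ] F [-0.6 -0.4 -0.1] w 0.047
```

View pics/w26.png

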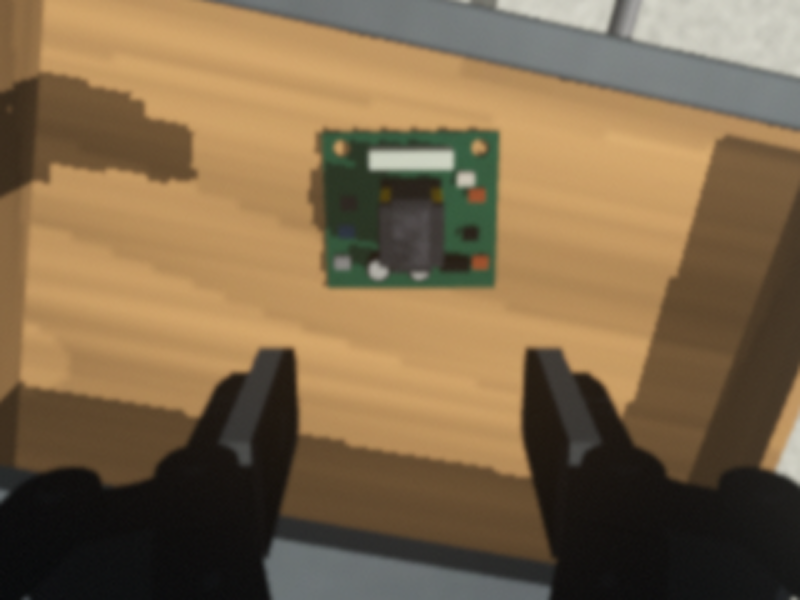

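View pics/t26.png

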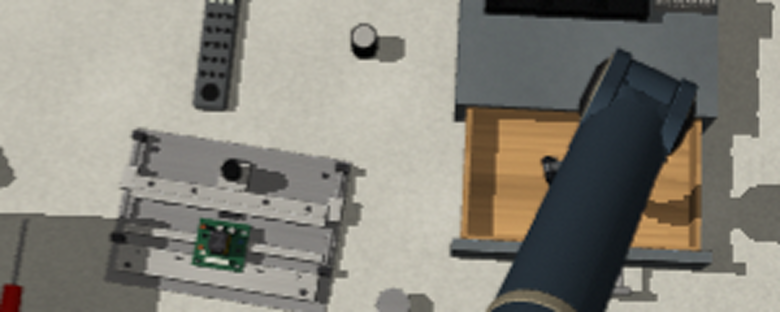

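Run:
```python
from h import *
p=np.load("w26.npy",allow_pickle=True).item()
C=np.array([(498,131),(495,287),(328,288),(322,132)])/2.5+[160,100]
a,r=fitboard(p,C,.025,[.54,-.21,.16]); print(a.round(4),r.round(1))
go([a[0],a[1],.0405],np.pi+a[2])
```

```text
[ 0.5476 -0.2091  0.1721] [ 0.7 -0.1  0.1  0.1 -0.2  0.2 -0.5  0. ]
t 25.1 pos [ 0.5487 -0.2094  0.1507] rot [ 0.257 -3.131 -0.   ] F [ 0.5  0.  -0.3] w 0.0468
shift mm (cur axes) [  1.    0.4 110.2] rows 2.64
turn deg [ 0.   -0.   -0.46]
```

```bash
python3 -m inch '[[[1,0.4,25],[0,0,-0.4]],[[0,0,35],[0,0,0]],[[0,0,30],[0,0,0]],[[0,0,15],[0,0,0]],[[0,0,5],[0,0,0]]]' 0
python3 -m inch '[[[0,0,0],[0,0,0]],[[0,0,0],[0,0,0]],[[0,0,0],[0,0,0]],[[0,0,0],[0,0,0]],[[0,0,0],[0,0,0]]]'
python3 - <<'E'
from h import *
s=st()
p=ctrl.read_camera("wrist"); save(p,"w27",(160,100,480,340),2.5)
E
```

```text
time: 25.52
eef_pos: [0.5456, -0.2084, 0.0378]
tool_rot: [0.268, -3.125, -0.003]
contact_force: [-0.1, -0.1, 0.2]
gripper_width: 0.0428
time: 25.93
eef_pos: [0.5484, -0.2095, 0.042]
tool_rot: [-0.269, 3.128, -0.001]
contact_force: [0.2, -0.2, -0.0]
gripper_width: 0.0428
t 25.93 pos [ 0.5484 -0.2095  0.042 ] rot [-2.690e-01  3.128e+00 -1.000e-03] F [ 0.2 -0.2 -0. ] w 0.0428
```

View pics/w27.png

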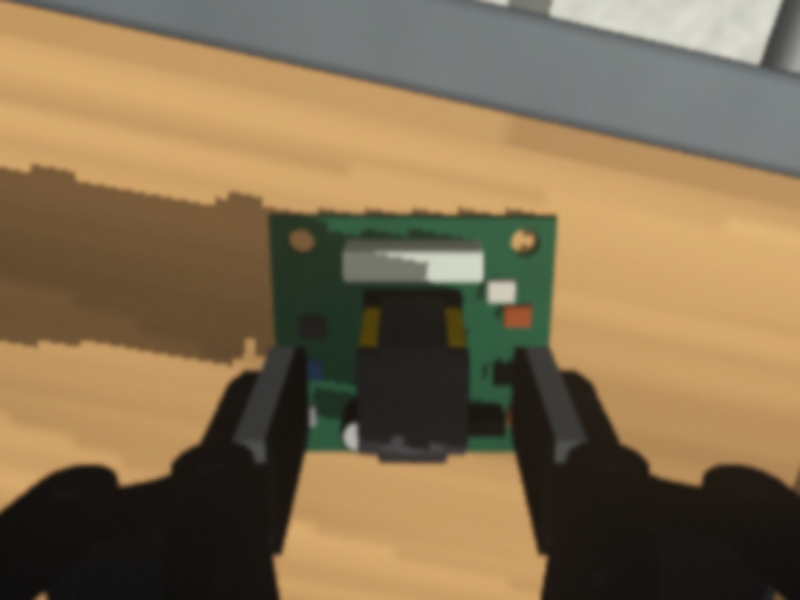

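Board well between the fingers (transformer about column 412, jaws centred at 409). Close and lift.

```bash
python3 -m inch '[[[0,0,0],[0,0,0]],[[0,0,0],[0,0,0]],[[0,0,0],[0,0,0]],[[0,0,0],[0,0,0]]]' 1 80
python3 -m inch '[[[0,0,-10],[0,0,0]],[[0,0,-25],[0,0,0]],[[0,0,-35],[0,0,0]],[[0,0,-30],[0,0,0]],[[0,0,0],[0,0,0]]]'
python3 -m inch '[[[0,0,0],[0,0,0]],[[0,0,0],[0,0,0]],[[0,0,0],[0,0,0]],[[0,0,0],[0,0,0]],[[0,0,0],[0,0,0]]]'
python3 - <<'E'
from h import *
s=st()
p=ctrl.read_camera("wrist"); save(p,"w28",(160,100,480,340),2.5);np.save("w28.npy",p,allow_pickle=True)
t=-.1545
n=np.array([.4921,.2355])-.076*np.array([-np.sin(t),np.cos(t)]);print(n)
go([n[0],n[1],.13],np.pi+t)
E
```

```text
time: 26.32
eef_pos: [0.5482, -0.2093, 0.0415]
tool_rot: [-0.269, 3.129, -0.0]
contact_force: [-0.3, 0.2, 5.5]
gripper_width: 0.0199
time: 26.73
eef_pos: [0.5509, -0.2111, 0.147]
tool_rot: [-0.267, 3.12, -0.006]
contact_force: [1.0, -0.7, -0.6]
gripper_width: 0.0197
time: 27.15
eef_pos: [0.5468, -0.2091, 0.1395]
tool_rot: [0.269, -3.128, -0.001]
contact_force: [0.2, 0.0, -1.8]
gripper_width: 0.0198
t 27.15 pos [ 0.5468 -0.2091  0.1395] rot [ 2.690e-01 -3.128e+00 -1.000e-03] F [ 0.2  0.  -1.8] w 0.0198
[0.48040466 0.16040527]
t 27.2 pos [ 0.547  -0.2091  0.1397] rot [ 2.690e-01 -3.128e+00 -1.000e-03] F [-0.3  0.2 -1.4] w 0.0196
shift mm (cur axes) [  2.6 375.5  10. ] rows 9.01
turn deg [ 0.03 -0.12 18.67]
```

View pics/w28.png

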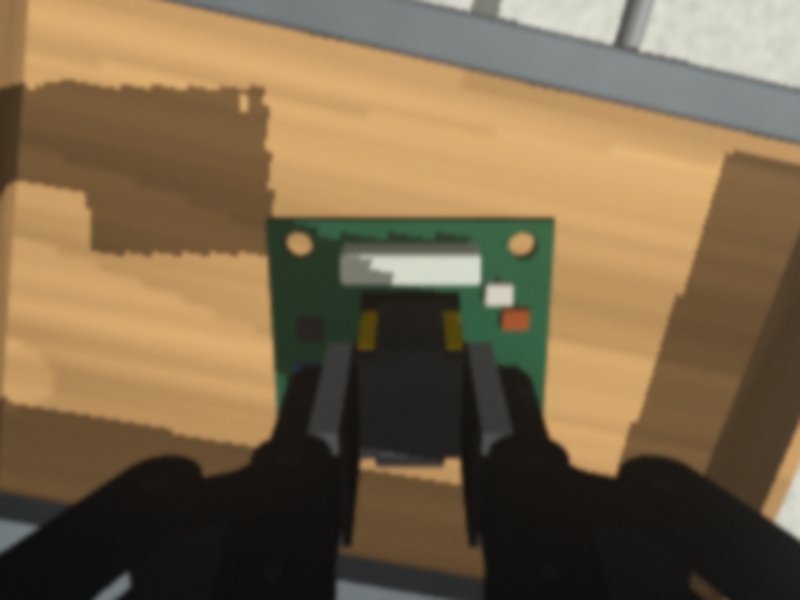

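```bash
python3 -m inch '[[[0,10,0],[0,0,0]],[[0,25,0],[0,0,0]],[[0,37,0],[0,0,0]],[[0,38,0],[0,0,0]],[[0,38,0],[0,0,0]]]'
python3 -m inch '[[[1,38,0],[0,0,0]],[[1,38,0],[0,0,0]],[[1,38,0],[0,0,0]],[[1,38,0],[0,0,0]],[[0,38,0],[0,0,0]]]'
python3 -m inch '[[[0,25,0],[0,0,0]],[[0,12,0],[0,0,6]],[[0,0,0],[0,0,6.5]],[[0,0,0],[0,0,6]],[[0,0,0],[0,0,0]]]'
python3 -m inch '[[[0,0,0],[0,0,0]],[[0,0,0],[0,0,0]],[[0,0,0],[0,0,0]],[[0,0,0],[0,0,0]],[[0,0,0],[0,0,0]]]'
python3 - <<'E'
from h import *
go([.4791,.1606,.062],np.pi-.1545)
p=ctrl.read_camera("wrist"); save(p,"w29",(120,60,520,340),2)
E
```

```text
time: 27.62
eef_pos: [0.5214, -0.0616, 0.1405]
tool_rot: [0.268, -3.13, -0.001]
contact_force: [0.5, -0.2, -0.7]
gripper_width: 0.02
time: 28.03
eef_pos: [0.4845, 0.1252, 0.1408]
tool_rot: [0.269, -3.13, -0.0]
contact_force: [0.5, -0.1, -1.3]
gripper_width: 0.0201
time: 28.45
eef_pos: [0.4789, 0.1604, 0.1406]
tool_rot: [-0.238, -3.132, 0.0]
contact_force: [-1.5, -0.1, -1.6]
gripper_width: 0.0199
time: 28.87
eef_pos: [0.4797, 0.1593, 0.1408]
tool_rot: [0.238, 3.133, 0.0]
contact_force: [-0.5, 1.3, -1.0]
gripper_width: 0.0201
t 28.87 pos [0.4797 0.1593 0.1408] rot [0.238 3.133 0.   ] F [-0.5  1.3 -1. ] w 0.0201
shift mm (cur axes) [ 0.8  1.2 78.8] rows 1.89
turn deg [ 0.01 -0.    0.18]
```

View pics/w29.png

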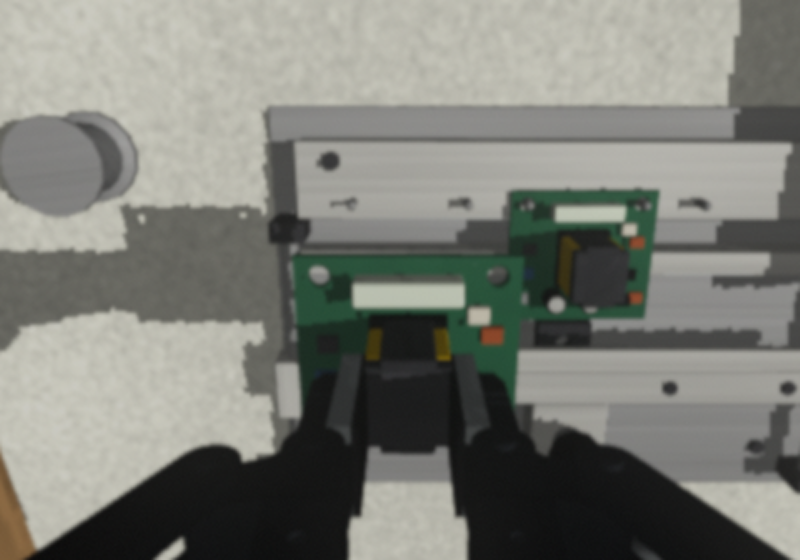

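```bash
python3 -m inch '[[[0.8,1.2,24],[0,0,0.2]],[[0,0,30],[0,0,0]],[[0,0,18],[0,0,0]],[[0,0,6],[0,0,0]],[[0,0,0],[0,0,0]]]'
python3 -m inch '[[[0,0,0],[0,0,0]],[[0,0,0],[0,0,0]],[[0,0,0],[0,0,0]],[[0,0,0],[0,0,0]],[[0,0,0],[0,0,0]]]'
python3 - <<'E'
from h import *
go([.4791,.1606,.062],np.pi-.1545)
p=ctrl.read_camera("wrist"); save(p,"w30",(220,130,430,270),3.8);np.save("w30.npy",p,allow_pickle=True)
E
```

```text
time: 29.33
eef_pos: [0.4781, 0.1603, 0.0615]
tool_rot: [-0.243, -3.129, 0.003]
contact_force: [0.5, 0.0, -0.9]
gripper_width: 0.0195
time: 29.75
eef_pos: [0.4795, 0.1611, 0.0636]
tool_rot: [0.243, 3.131, 0.002]
contact_force: [0.9, 0.3, -1.2]
gripper_width: 0.02
t 29.75 pos [0.4795 0.1611 0.0636] rot [2.430e-01 3.131e+00 2.000e-03] F [ 0.9  0.3 -1.2] w 0.02
shift mm (cur axes) [ 0.3 -0.6  1.6] rows 0.04
turn deg [ 0.06  0.07 -0.02]
```

View pics/w30.png

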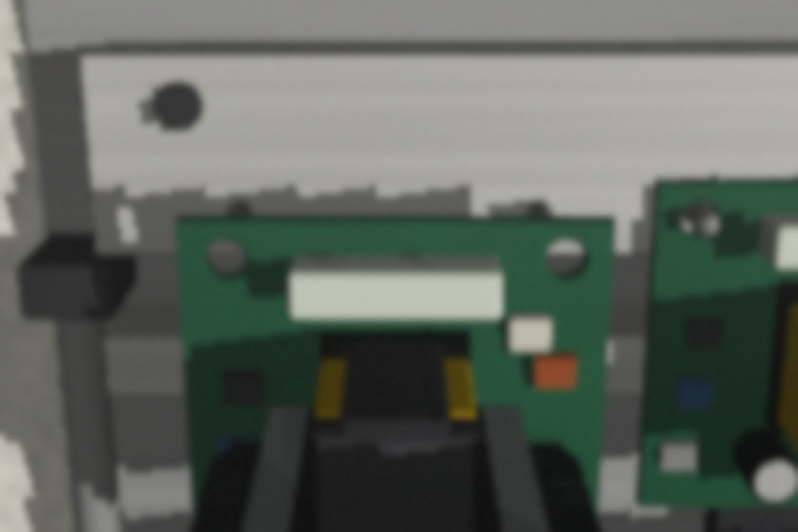

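```bash
python3 -m inch '[[[0.3,-0.7,5],[0,0,0]],[[0,0,5],[0,0,0]],[[0,0,3.5],[0,0,0]],[[0,0,0],[0,0,0]],[[0,0,0],[0,0,0]]]'
python3 -m inch '[[[0,0,0],[0,0,0]],[[0,0,0],[0,0,0]],[[0,0,0],[0,0,0]],[[0,0,0],[0,0,0]],[[0,0,0],[0,0,0]]]'
python3 - <<'E'
from h import *
go([.4791,.1606,.049],np.pi-.1545)
p=ctrl.read_camera("wrist"); save(p,"w31",(220,130,430,270),3.8);np.save("w31.npy",p,allow_pickle=True)
E
```

```text
time: 30.22
eef_pos: [0.4783, 0.16, 0.0488]
tool_rot: [-0.243, -3.131, 0.001]
contact_force: [0.9, 0.3, -1.5]
gripper_width: 0.0203
time: 30.63
eef_pos: [0.4787, 0.1602, 0.0494]
tool_rot: [0.243, 3.132, 0.0]
contact_force: [0.3, -0.1, -0.9]
gripper_width: 0.02
t 30.63 pos [0.4787 0.1602 0.0494] rot [0.243 3.132 0.   ] F [ 0.3 -0.1 -0.9] w 0.02
shift mm (cur axes) [-0.3  0.5  0.4] rows 0.02
turn deg [ 0.01  0.01 -0.03]
```

View pics/w31.png

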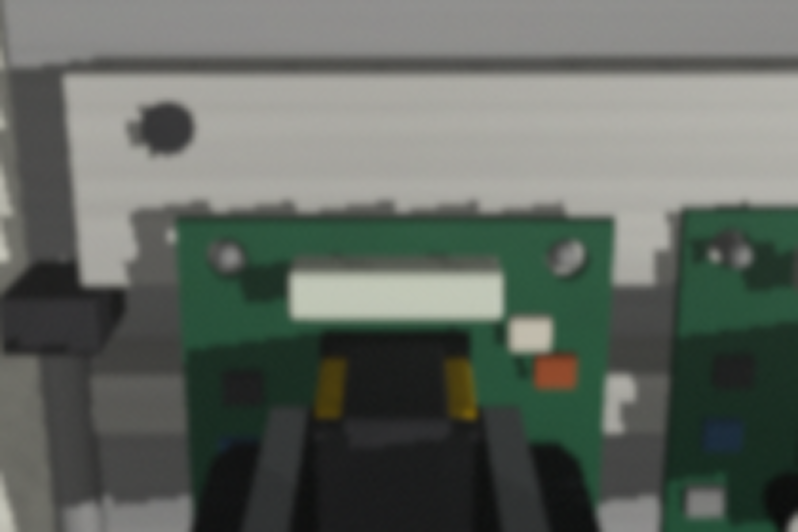

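Pins show in both holes, no force. Down to seat, nudging 0.3 mm in y.

```bash
python3 -m inch '[[[-0.2,0.3,2],[0,0,0]],[[0,0,2],[0,0,0]],[[0,0,1.5],[0,0,0]],[[0,0,0],[0,0,0]],[[0,0,0],[0,0,0]]]';python3 -m inch '[[[0,0,1],[0,0,0]],[[0,0,0],[0,0,0]],[[0,0,0],[0,0,0]],[[0,0,0],[0,0,0]],[[0,0,0],[0,0,0]]]'
```

```text
time: 31.1
eef_pos: [0.4788, 0.1604, 0.0436]
tool_rot: [-0.243, -3.132, 0.0]
contact_force: [0.3, 0.2, -1.7]
gripper_width: 0.0197
time: 31.52
eef_pos: [0.4789, 0.1604, 0.0428]
tool_rot: [0.243, 3.132, 0.0]
contact_force: [0.1, 0.1, -1.4]
gripper_width: 0.0196
```

```bash
python3 -m inch '[[[0,0,1],[0,0,0]],[[0,0,0],[0,0,0]],[[0,0,0],[0,0,0]],[[0,0,0],[0,0,0]],[[0,0,0],[0,0,0]]]';python3 -m inch '[[[0,0,1],[0,0,0]],[[0,0,0],[0,0,0]],[[0,0,0],[0,0,0]],[[0,0,0],[0,0,0]],[[0,0,0],[0,0,0]]]'
```

```text
time: 31.93
eef_pos: [0.4789, 0.1604, 0.0418]
tool_rot: [-0.243, -3.132, -0.0]
contact_force: [-0.3, 0.2, -0.6]
gripper_width: 0.02
time: 32.35
eef_pos: [0.479, 0.1605, 0.0415]
tool_rot: [0.243, 3.132, 0.001]
contact_force: [-1.7, -0.6, 5.7]
gripper_width: 0.0199
```

```bash
python3 -m inch '[[[0,0,0],[0,0,0]],[[0,0,0],[0,0,0]],[[0,0,0],[0,0,0]],[[0,0,0],[0,0,0]]]' 0
python3 -m inch '[[[0,0,-5],[0,0,0]],[[0,0,-20],[0,0,0]],[[0,0,-30],[0,0,0]],[[0,8,-30],[0,0,0]],[[0,30,-10],[0,0,0]]]' 
python3 -m inch '[[[0,0,0],[0,0,0]],[[0,0,0],[0,0,0]],[[0,0,0],[0,0,0]],[[0,0,0],[0,0,0]],[[0,0,0],[0,0,0]]]'
python3 - <<'E'
from h import *
s=st()
p=ctrl.read_camera("wrist"); save(p,"w32",(120,60,520,340),2);np.save("w32.npy",p,allow_pickle=True)
save(p,"w32b",(220,130,380,240),5)
t=-.1545;ax=np.array([np.cos(t),np.sin(t)]);ay=np.array([-np.sin(t),np.cos(t)])
pm=np.array([.4666,.2393])
for k,yy in (("n1",0),("n0",-.076)):
    c=pm+.024*ax+yy*ay; print(k,[ (proj(p,[*(c+a*ax+b*ay),.025])-[220,130]).round(1)*5 for a,b in((-.03,-.032),(-.03,.032),(.03,.032),(.03,-.032))])
E
```

```text
time: 32.68
eef_pos: [0.4789, 0.1605, 0.0407]
tool_rot: [-0.243, -3.132, -0.0]
contact_force: [-0.3, -0.1, -0.6]
gripper_width: 0.0428
time: 33.1
eef_pos: [0.4868, 0.194, 0.1399]
tool_rot: [0.255, 3.127, 0.001]
contact_force: [0.6, -0.3, 0.2]
gripper_width: 0.0427
time: 33.52
eef_pos: [0.4842, 0.1968, 0.1351]
tool_rot: [-0.245, -3.13, 0.002]
contact_force: [-0.1, -0.3, -0.5]
gripper_width: 0.0428
t 33.52 pos [0.4842 0.1968 0.1351] rot [-2.45e-01 -3.13e+00  2.00e-03] F [-0.1 -0.3 -0.5] w 0.0428
n1 [array([562. , 134.5]), array([940.5, 134.5]), array([913. , 462.5]), array([559.5, 463. ])]
n0 [array([113. , 135.5]), array([491., 135.]), array([493.5, 463. ]), array([140.5, 463. ])]
```

View pics/w32b.png

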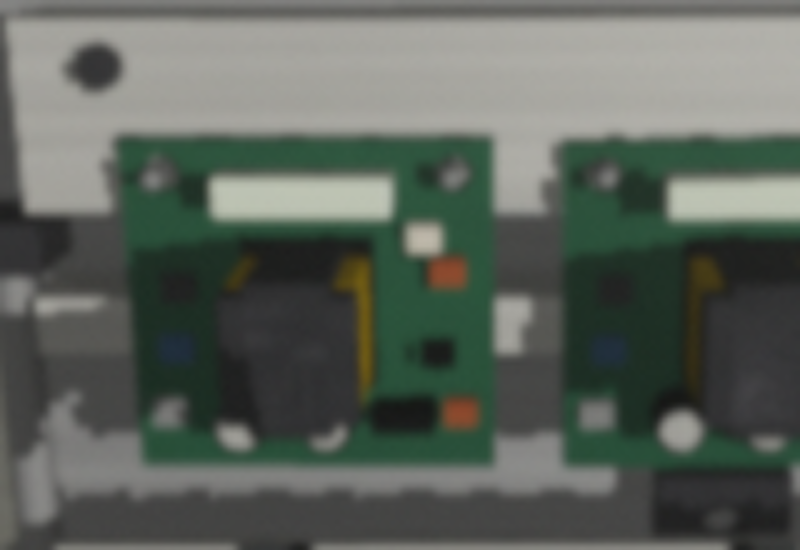

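Run:
```python
from h import *
p=ctrl.read_camera("top"); save(p,"t33",(200,90,470,280),2.9)
for b in ctrl.boxes_of("board_a_mid",p): print(np.round(b["bbox"],1),b["conf"])
go([.5815,.2213,.10],np.pi-.1545)
```

```text
t 33.67 pos [0.4845 0.1973 0.1354] rot [-2.450e-01 -3.131e+00  1.000e-03] F [-0.4 -0.1 -0.3] w 0.0426
shift mm (cur axes) [-92.1  38.8  35.3] rows 2.54
turn deg [-0.04 -0.05 -0.08]
```

View pics/t33.png

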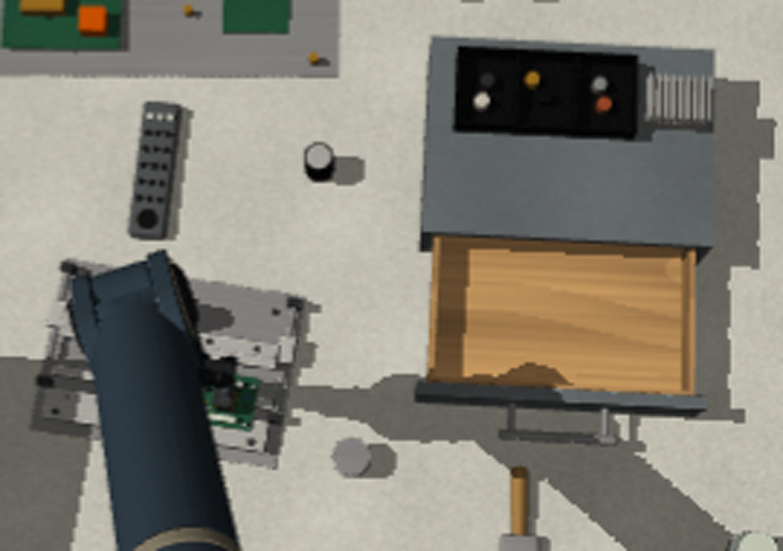

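```bash
python3 -m inch '[[[-31,13,0],[0,0,0]],[[-31,13,0],[0,0,0]],[[-30,13,10],[0,0,0]],[[0,0,25],[0,0,0]],[[0,0,0],[0,0,0]]]' -0.3
python3 -m inch '[[[0,0,0],[0,0,0]],[[0,0,0],[0,0,0]],[[0,0,0],[0,0,0]],[[0,0,0],[0,0,0]],[[0,0,0],[0,0,0]]]'
python3 - <<'E'
from h import *
go([.5812,.2213,.042],np.pi-.1545)
p=ctrl.read_camera("wrist"); save(p,"w33",(120,60,520,340),2)
E
```

```text
time: 34.08
eef_pos: [0.5805, 0.2213, 0.0965]
tool_rot: [-0.244, -3.126, 0.006]
contact_force: [-1.6, 0.9, -1.4]
gripper_width: 0.0556
time: 34.5
eef_pos: [0.5818, 0.2225, 0.102]
tool_rot: [0.243, 3.131, 0.002]
contact_force: [0.4, 0.5, -0.4]
gripper_width: 0.0556
t 34.5 pos [0.5818 0.2225 0.102 ] rot [2.430e-01 3.131e+00 2.000e-03] F [ 0.4  0.5 -0.4] w 0.0556
shift mm (cur axes) [ 0.5 -1.4 60. ] rows 1.44
turn deg [ 0.07  0.07 -0.02]
```

View pics/w33.png

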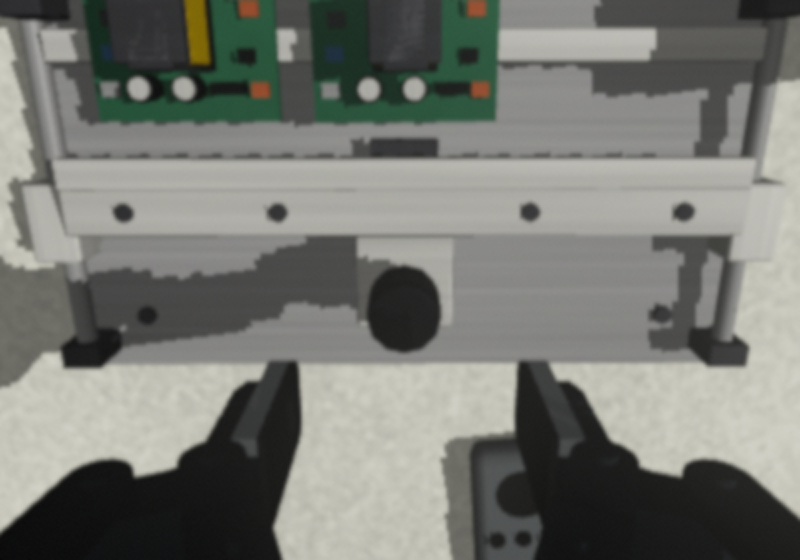

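```bash
python3 -m inch '[[[0.5,-1.2,20],[0,0,0]],[[0,0,25],[0,0,0]],[[0,0,14],[0,0,0]],[[0,0,0],[0,0,0]],[[0,0,0],[0,0,0]]]'
python3 -m inch '[[[0,0,0],[0,0,0]],[[0,0,0],[0,0,0]],[[0,0,0],[0,0,0]],[[0,0,0],[0,0,0]]]'
python3 -m inch '[[[0,0,0],[0,0,0]],[[0,0,0],[0,0,0]],[[0,0,0],[0,0,0]],[[0,0,0],[0,0,0]],[[0,0,0],[0,0,0]]]' 1 70
python3 -m inch '[[[0,0,-5],[0,0,0]],[[0,0,-5.5],[0,0,0]],[[0,0,0],[0,0,0]],[[0,0,0],[0,0,0]],[[0,0,0],[0,0,0]]]'
```

```text
time: 34.97
eef_pos: [0.5807, 0.2211, 0.0417]
tool_rot: [-0.243, -3.131, 0.001]
contact_force: [0.4, -0.1, 0.1]
gripper_width: 0.0553
time: 35.3
eef_pos: [0.5816, 0.2215, 0.0428]
tool_rot: [0.243, 3.131, 0.002]
contact_force: [-0.2, -0.4, 0.2]
gripper_width: 0.0556
time: 35.72
eef_pos: [0.5812, 0.2214, 0.0423]
tool_rot: [0.243, 3.132, 0.001]
contact_force: [-1.1, -0.4, 5.0]
gripper_width: 0.0221
time: 36.13
eef_pos: [0.5805, 0.2214, 0.0515]
tool_rot: [-0.243, -3.131, 0.0]
contact_force: [1.7, 1.3, -10.5]
gripper_width: 0.0218
```

```bash
python3 -m inch '[[[6,0,0],[0,0,0]],[[8,0,0],[0,0,0]],[[5,0,0],[0,0,0]],[[0,0,0],[0,0,0]],[[0,0,0],[0,0,0]]]'
python3 -m inch '[[[0,0,0],[0,0,0]],[[0,0,0],[0,0,0]],[[0,0,0],[0,0,0]],[[0,0,0],[0,0,0]],[[0,0,0],[0,0,0]]]'
```

```text
time: 36.55
eef_pos: [0.5609, 0.2244, 0.0522]
tool_rot: [-0.242, -3.13, 0.0]
contact_force: [0.4, 2.0, -9.8]
gripper_width: 0.0216
time: 36.97
eef_pos: [0.5613, 0.2243, 0.052]
tool_rot: [-0.243, -3.13, 0.0]
contact_force: [-1.3, 4.0, -9.5]
gripper_width: 0.0219
```

```bash
python3 -m inch '[[[0,0,5],[0,0,0]],[[0,0,4],[0,0,0]],[[0,0,0],[0,0,0]],[[0,0,0],[0,0,0]],[[0,0,0],[0,0,0]]]'
python3 -m inch '[[[0,0,1],[0,0,0]],[[0,0,0],[0,0,0]],[[0,0,0],[0,0,0]],[[0,0,0],[0,0,0]]]'
python3 -m inch '[[[3,0,0],[0,0,0]],[[0,0,0],[0,0,0]],[[0,0,0],[0,0,0]],[[0,0,0],[0,0,0]]]'
python3 -m inch '[[[-6,0,0],[0,0,0]],[[0,0,0],[0,0,0]],[[0,0,0],[0,0,0]],[[0,0,0],[0,0,0]]]'
python3 -m inch '[[[3,0,0],[0,0,0]],[[0,0,0],[0,0,0]],[[0,0,0],[0,0,0]],[[0,0,0],[0,0,0]]]'
```

```text
time: 37.38
eef_pos: [0.5623, 0.2242, 0.0435]
tool_rot: [-0.243, -3.132, -0.0]
contact_force: [-1.6, 2.8, -6.9]
gripper_width: 0.0217
time: 37.72
eef_pos: [0.5623, 0.2242, 0.0425]
tool_rot: [0.243, 3.132, 0.0]
contact_force: [-1.9, 2.4, -5.8]
gripper_width: 0.0222
time: 38.05
eef_pos: [0.5609, 0.2244, 0.0429]
tool_rot: [0.244, 3.129, 0.001]
contact_force: [5.3, 1.7, -6.3]
gripper_width: 0.0219
time: 38.38
eef_pos: [0.5626, 0.2242, 0.0423]
tool_rot: [-0.242, -3.126, 0.0]
contact_force: [-5.6, 2.5, 0.1]
gripper_width: 0.0217
time: 38.72
eef_pos: [0.5619, 0.2243, 0.0424]
tool_rot: [-0.243, -3.131, -0.0]
contact_force: [-1.3, 2.5, -1.8]
gripper_width: 0.022
```

```bash
python3 -m inch '[[[0,0,0],[0,0,0]],[[0,0,0],[0,0,0]],[[0,0,0],[0,0,0]],[[0,0,0],[0,0,0]]]' -0.3
python3 -m inch '[[[0,0,-25],[0,0,0]],[[0,0,-40],[0,0,0]],[[20,0,-35],[0,0,0]],[[30,0,-15],[0,0,0]],[[30,0,0],[0,0,0]]]'
python3 -m inch '[[[0,0,0],[0,0,0]],[[0,0,0],[0,0,0]],[[0,0,0],[0,0,0]],[[0,0,0],[0,0,0]],[[0,0,0],[0,0,0]]]' -1
python3 - <<'E'
from h import *
s=st()
p=ctrl.read_camera("wrist"); save(p,"w34",(120,60,520,340),2)
p=ctrl.read_camera("side"); save(p,"s34",(220,120,340,210),6)
E
```

```text
time: 39.05
eef_pos: [0.5629, 0.2235, 0.0427]
tool_rot: [0.244, 3.131, -0.0]
contact_force: [0.2, 0.1, -0.2]
gripper_width: 0.0555
time: 39.47
eef_pos: [0.4859, 0.237, 0.1617]
tool_rot: [0.246, 3.124, 0.008]
contact_force: [-0.9, 1.1, 0.3]
gripper_width: 0.0554
time: 39.88
eef_pos: [0.4842, 0.2359, 0.157]
tool_rot: [0.246, 3.132, -0.001]
contact_force: [0.5, 0.4, 1.1]
gripper_width: 0.0852
t 39.88 pos [0.4842 0.2359 0.157 ] rot [ 2.460e-01  3.132e+00 -1.000e-03] F [0.5 0.4 1.1] w 0.0852
```

View pics/w34.png

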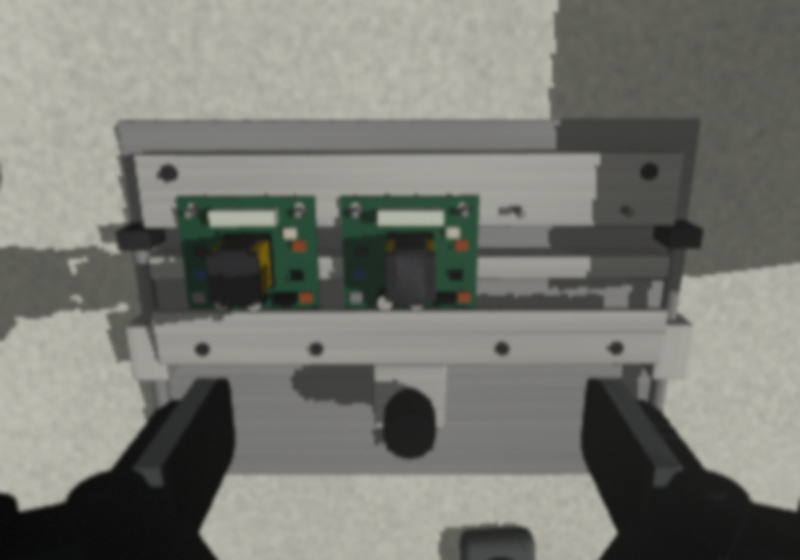

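View pics/s34.png

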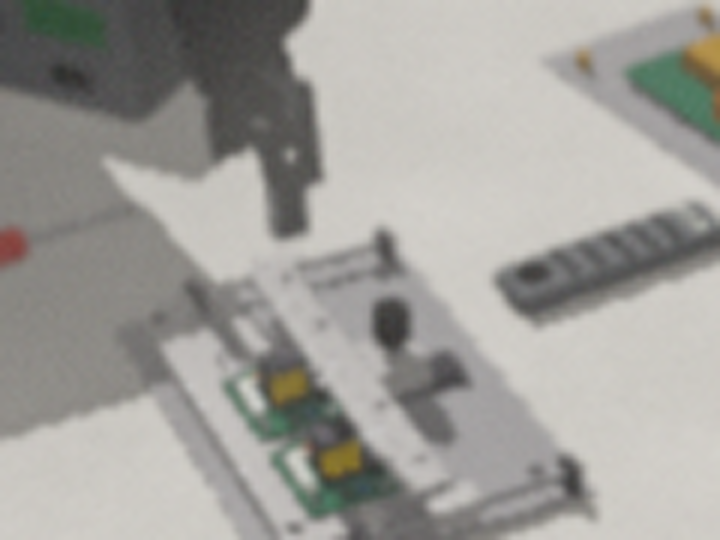

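Run:
```python
from h import *
p=ctrl.read_camera("top"); save(p,"t35",(330,160,480,310),5)
print([onz(p,*c,.01).round(3) for c in ((378.6,251),(376,300),(386,300))])
go([.398,-.228,.16],np.pi-.044)
```

```text
[array([ 0.409, -0.165,  0.01 ]), array([ 0.253, -0.155,  0.01 ]), array([ 0.254, -0.186,  0.01 ])]
t 40.03 pos [0.4837 0.2361 0.1569] rot [-2.450e-01 -3.132e+00  1.000e-03] F [-0.7  0.   0.5] w 0.0853
shift mm (cur axes) [  12.6 -471.8   -2.8] rows 11.32
turn deg [-0.04 -0.01 -6.41]
```

View pics/t35.png

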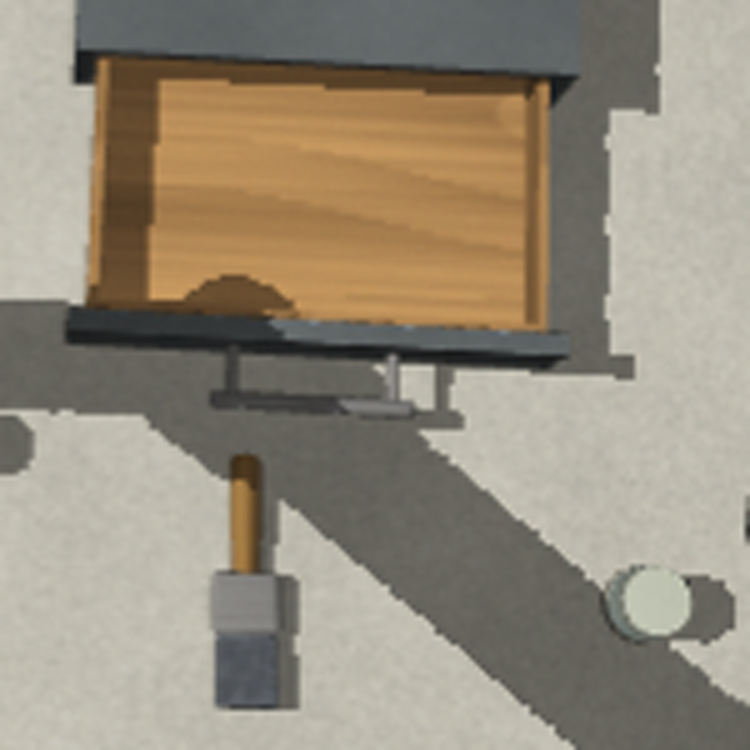

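```bash
python3 -m inch '[[[1,-39,0],[0,0,0]],[[1,-40,0],[0,0,0]],[[1,-40,0],[0,0,0]],[[1,-40,0],[0,0,0]],[[1,-40,0],[0,0,0]]]' 1 40
python3 -m inch '[[[1,-40,0],[0,0,0]],[[1,-40,0],[0,0,0]],[[1,-40,0],[0,0,0]],[[1,-40,0],[0,0,0]],[[1,-40,0],[0,0,0]]]'
python3 -m inch '[[[1,-40,0],[0,0,0]],[[1,-33,0],[0,0,-6.4]],[[0,0,0],[0,0,0]],[[0,0,0],[0,0,0]],[[0,0,0],[0,0,0]]]'
python3 -m inch '[[[0,0,0],[0,0,0]],[[0,0,0],[0,0,0]],[[0,0,0],[0,0,0]]]'
python3 - <<'E'
from h import *
go([.400,-.228,.042],np.pi-.044)
p=ctrl.read_camera("wrist"); save(p,"w36")
E
```

```text
time: 40.45
eef_pos: [0.4471, 0.0388, 0.1573]
tool_rot: [0.243, 3.132, -0.0]
contact_force: [1.0, 0.4, -0.4]
gripper_width: 0.0256
time: 40.87
eef_pos: [0.4112, -0.1582, 0.1575]
tool_rot: [0.243, 3.131, 0.0]
contact_force: [1.3, 0.8, -0.4]
gripper_width: 0.0003
time: 41.28
eef_pos: [0.3989, -0.226, 0.157]
tool_rot: [-0.078, -3.14, -0.001]
contact_force: [0.4, 0.5, 0.6]
gripper_width: -0.0001
time: 41.53
eef_pos: [0.3993, -0.2251, 0.1572]
tool_rot: [-0.073, -3.141, -0.001]
contact_force: [0.2, -0.8, -0.5]
gripper_width: -0.0001
t 41.53 pos [ 0.3993 -0.2251  0.1572] rot [-7.300e-02 -3.141e+00 -1.000e-03] F [ 0.2 -0.8 -0.5] w -0.0001
shift mm (cur axes) [ -0.8  -2.9 115.2] rows 2.76
turn deg [ 0.03 -0.01 -0.14]
```

View pics/w36.png

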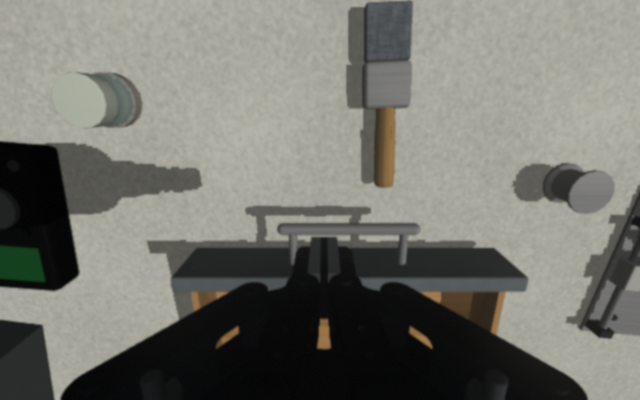

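```bash
python3 - <<'E'
from h import *
p=ctrl.read_camera("wrist"); print(onz(p,323,229,.05).round(4),onz(p,385,187,.01).round(4))
E
python3 -m inch '[[[1,-3,30],[0,0,0]],[[0,0,35],[0,0,0]],[[0,0,35],[0,0,0]],[[0,0,15],[0,0,0]],[[0,0,0],[0,0,0]]]'
python3 -m inch '[[[0,0,0],[0,0,0]],[[0,0,0],[0,0,0]],[[0,0,0],[0,0,0]],[[0,0,0],[0,0,0]]]'
python3 - <<'E'
from h import *
st()
p=ctrl.read_camera("wrist"); save(p,"w37",(200,120,520,340),2.4)
E
```

```text
[ 0.4344 -0.2276  0.05  ] [ 0.4095 -0.1644  0.01  ]
time: 42.05
eef_pos: [0.3954, -0.2278, 0.0393]
tool_rot: [-0.075, -3.134, -0.004]
contact_force: [0.7, 0.0, 1.3]
gripper_width: -0.0001
time: 42.38
eef_pos: [0.3987, -0.2297, 0.0436]
tool_rot: [0.076, 3.138, -0.001]
contact_force: [0.0, -0.0, 0.6]
gripper_width: -0.0001
t 42.38 pos [ 0.3987 -0.2297  0.0436] rot [ 7.600e-02  3.138e+00 -1.000e-03] F [ 0.  -0.   0.6] w -0.0001
```

View pics/w37.png

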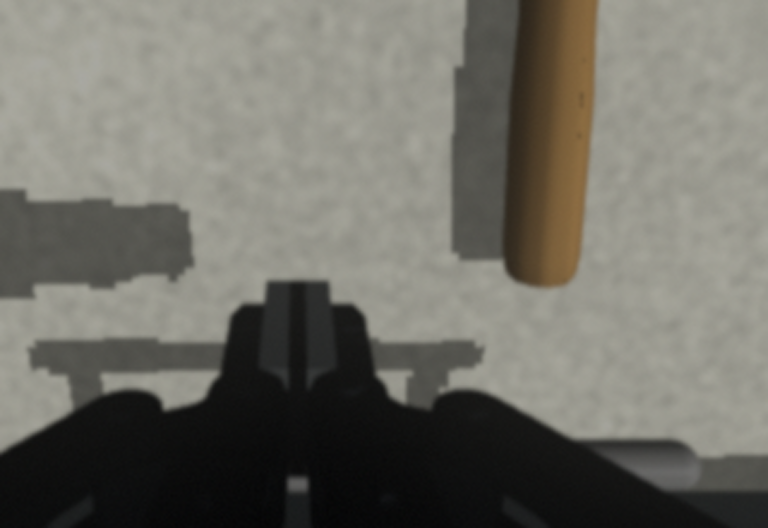

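```bash
python3 -m inch '[[[0,0,9],[0,0,0]],[[-10,0,0],[0,0,0]],[[-10,0,0],[0,0,0]],[[-12,0,0],[0,0,0]],[[-15,0,0],[0,0,0]]]'
python3 -m inch '[[[-15,0,0],[0,0,0]],[[-18,0,0],[0,0,0]],[[-18,0,0],[0,0,0]],[[-18,0,0],[0,0,0]],[[-18,0,0],[0,0,0]]]'
python3 -m inch '[[[-14,0,0],[0,0,0]],[[-10,0,0],[0,0,0]],[[-8,0,0],[0,0,0]],[[-6,0,0],[0,0,0]],[[0,0,0],[0,0,0]]]'
python3 -m inch '[[[0,0,0],[0,0,0]],[[0,0,0],[0,0,0]],[[0,0,0],[0,0,0]],[[0,0,0],[0,0,0]]]'
```

```text
time: 42.85
eef_pos: [0.4448, -0.2314, 0.033]
tool_rot: [-0.077, -3.139, -0.001]
contact_force: [-1.6, 1.0, 0.0]
gripper_width: -0.0001
time: 43.27
eef_pos: [0.533, -0.2355, 0.033]
tool_rot: [-0.075, -3.14, -0.001]
contact_force: [-1.9, -0.1, 1.1]
gripper_width: -0.0001
time: 43.68
eef_pos: [0.5711, -0.2375, 0.0332]
tool_rot: [0.075, 3.139, -0.001]
contact_force: [0.3, 0.6, 0.6]
gripper_width: 0.0002
time: 44.02
eef_pos: [0.5691, -0.2379, 0.0335]
tool_rot: [0.078, 3.141, 0.0]
contact_force: [0.2, 0.1, -0.4]
gripper_width: 0.0001
```

```bash
python3 -m inch '[[[-5,0,0],[0,0,0]],[[-4,0,0],[0,0,0]],[[-2,0,0],[0,0,0]],[[0,0,0],[0,0,0]],[[0,0,0],[0,0,0]]]'
python3 -m inch '[[[-2,0,0],[0,0,0]],[[-2,0,0],[0,0,0]],[[0,0,0],[0,0,0]],[[0,0,0],[0,0,0]],[[0,0,0],[0,0,0]]]'
```

```text
time: 44.43
eef_pos: [0.5809, -0.2381, 0.0333]
tool_rot: [0.076, 3.14, 0.0]
contact_force: [0.1, -0.5, 0.5]
gripper_width: 0.0002
time: 44.85
eef_pos: [0.5825, -0.2383, 0.0331]
tool_rot: [-0.077, -3.137, -0.002]
contact_force: [-5.0, 0.9, 3.6]
gripper_width: 0.0001
```

```bash
python3 -m inch '[[[10,0,0],[0,0,0]],[[20,0,0],[0,0,0]],[[10,0,-30],[0,0,0]],[[0,0,-40],[0,0,0]],[[20,0,-40],[0,0,0]]]'
python3 -m inch '[[[0,30,-30],[0,0,0]],[[0,38,0],[0,0,0]],[[0,38,0],[0,0,0]],[[0,38,0],[0,0,0]],[[0,38,0],[0,0,0]]]'
python3 -m inch '[[[0,30,0],[0,0,0]],[[0,30,0],[0,0,0]],[[0,30,0],[0,0,0]],[[0,0,0],[0,0,0]],[[0,0,0],[0,0,0]]]'
python3 -m inch '[[[0,0,0],[0,0,0]],[[0,0,0],[0,0,0]],[[0,0,0],[0,0,0]],[[0,0,0],[0,0,0]]]'
python3 - <<'E'
from h import *
st()
p=ctrl.read_camera("wrist"); save(p,"w38")
p=ctrl.read_camera("top"); save(p,"t38",(160,80,520,320),2.2)
p=ctrl.read_camera("side"); save(p,"s38")
E
```

```text
time: 45.27
eef_pos: [0.5278, -0.2352, 0.1416]
tool_rot: [0.074, 3.138, -0.002]
contact_force: [1.2, 0.1, 1.0]
gripper_width: -0.0004
time: 45.68
eef_pos: [0.5347, -0.0526, 0.1706]
tool_rot: [0.077, 3.138, 0.001]
contact_force: [0.6, -0.5, 0.1]
gripper_width: -0.0
time: 46.1
eef_pos: [0.5391, 0.0379, 0.17]
tool_rot: [0.069, 3.14, 0.001]
contact_force: [-0.3, -0.2, 0.4]
gripper_width: 0.0001
time: 46.43
eef_pos: [0.5392, 0.0342, 0.1701]
tool_rot: [0.08, 3.14, -0.0]
contact_force: [-0.2, 0.4, 0.3]
gripper_width: -0.0001
t 46.43 pos [0.5392 0.0342 0.1701] rot [ 0.08  3.14 -0.  ] F [-0.2  0.4  0.3] w -0.0001
```

View pics/w38.png

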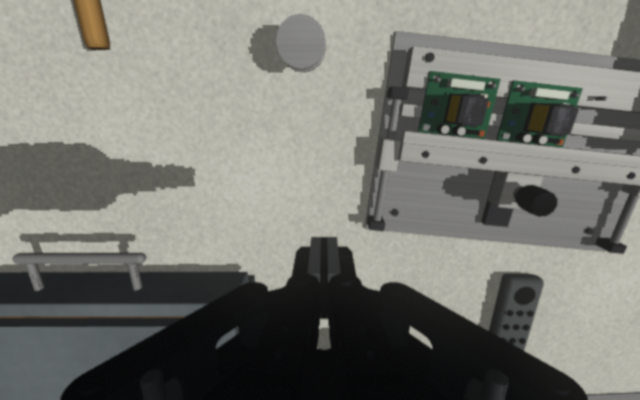

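View pics/t38.png

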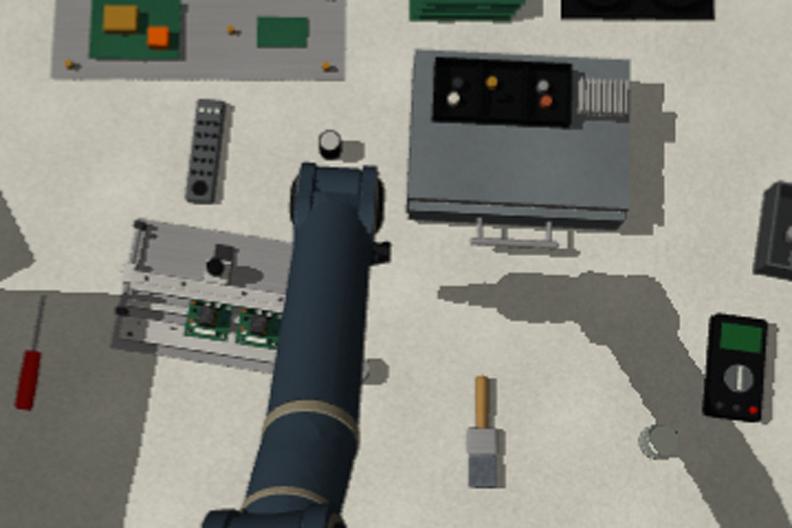

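View pics/s38.png

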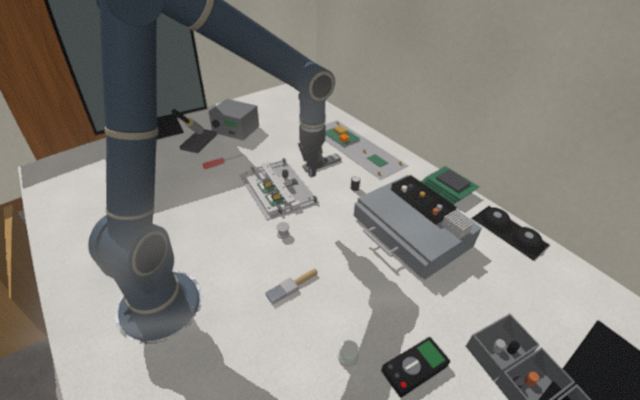

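Run:
```python
from h import *
p=ctrl.read_camera("wrist"); save(p,"w39",(400,50,640,250),3.3)
print("handle",onz(p,80,258,.05).round(4))
t=-.1545;ax=np.array([np.cos(t),np.sin(t)]);ay=np.array([-np.sin(t),np.cos(t)]);pm=np.array([.4666,.2393])
for k,yy in (("n1",0),("n0",-.076)):
    c=pm+.024*ax+yy*ay; print(k,[ ((proj(p,[*(c+a*ax+b*ay),.025])-[400,50])*3.3).round(0) for a,b in((-.03,-.032),(-.03,.032))])
q=ctrl.read_camera("top")
th=np.linspace(0,2*np.pi,60)
for x in (.560,.562,.564):
    c=np.array([x,.2243,0]); pts=np.array([proj(q,c+.012*np.array([np.cos(a),np.sin(a),0])+[0,0,z]) for a in th for z in (.043,.067)]); print(x,pts.min(0).round(1),pts.max(0).round(1))
save(q,"t39",(230,180,290,230),10)
```

```text
handle [ 0.5993 -0.2076  0.05  ]
n1 [array([372., 103.]), array([599., 130.])]
n0 [array([97., 71.]), array([329.,  98.])]
0.56 [253.3 197. ] [261.8 205.9]
0.562 [253.3 196.4] [261.9 205.3]
0.564 [253.4 195.7] [261.9 204.7]
```

View pics/w39.png

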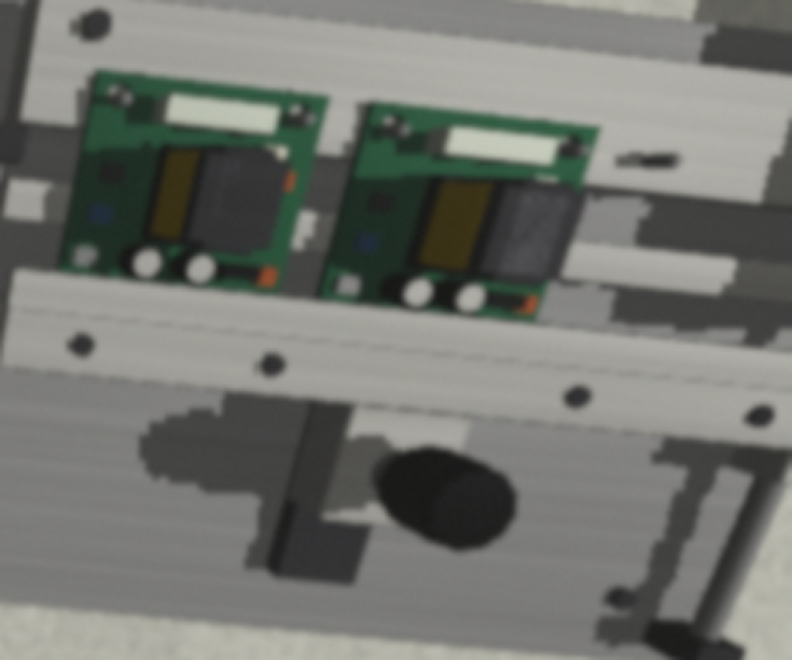

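View pics/t39.png

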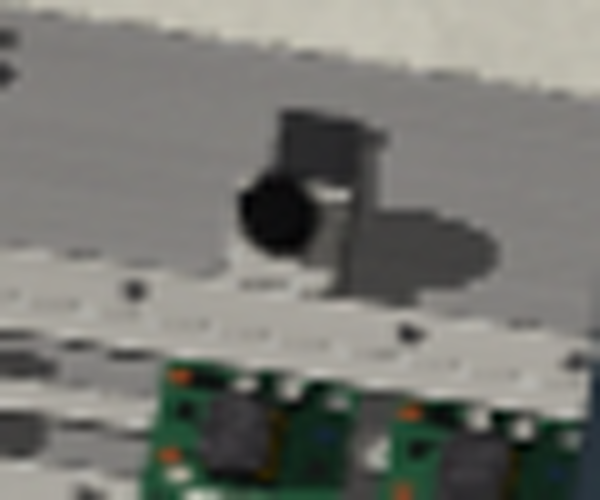

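Run:
```python
from h import *
print(ctrl.finish_job()); st()
```

```text
the job is handed in; nothing more can be done
None
the job is handed in; nothing more can be done
```

The cradle is loaded, the bar is back at the middle hole and the drawer is shut. I handed the job in at about 46 s of the 210 s allowed, and it reported no verdict.

**What I did**
- I pulled the plunger and slid the bar out to the widest hole. It then resisted a sideways tug, so the pin had snapped in.
- The drawer held two boards. I saw no third when it was open, and it looked empty afterwards.
- I seated one board in nest1 and the other in nest0. The pins showed through both holes of each before I lowered it the last few millimetres.
- I pulled the plunger again, slid the bar in one hole to the middle, and pushed the drawer shut.

**Last checks**
- **Boards:** the corners I checked sit within about 1 px of where they should be for seated boards, and the bar's lip covers their far edges.
- **Bar and plunger:** the bar resisted the same sideways tug. The knob's position and height match the middle hole with the pin home.
- **Drawer:** the handle measures x = 0.599 m, against 0.598 m before I opened it, and it pressed against its stop.
- **Other things on the bench:** none look moved in the final pictures; I did not measure each one. The robot was clear of everything at the end.

Nothing failed or disagreed in the final checks. One earlier lag came up: the arm takes about 0.4 s to settle after a move, so some early position readings were 2–3 mm off. I let it settle before seating each board.

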